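# Tighten the guide-rail clamp with a click wrench

### The job

The clamp of the bottle guide rail is loose: pick up the click wrench from the rubber mat, set its pocket fully down over the wing bolt, and turn the bolt clockwise (seen from above) until the wrench's handle breaks over at its joint; stop there, do not tighten further. Then let the handle spring straight, lift the wrench off without undoing the bolt, and lay it flat back on the mat, pocket down. Leave the two bottles behind the rail where they stand.

Things in the scene. Friction and masses are not known exactly. Their poses are not given: they have to be found in the camera images.
- wrench: Loose click wrench lying flat on the mat, pocket down: steel T-head, black ribbed handle; 0.35 kg (varies 0.8 to 1.25 times), 222 mm long, handle 30 mm and hub 42 mm tall. Origin: underside, at the head's centre; z up; the straight handle runs towards -x. The pocket is symmetrical, but only with the handle on the robot's side of the bolt is there room to swing it.
- wrench_head (a point): Centre of the pocket's roof, 22 mm above the wrench's underside; axes as the wrench's. The head is a block 36 (x) x 90 (y) x 30 mm tall; its slot pocket, 16 mm wide (x), 72 mm long (y) and 22 mm deep, is open at the underside. A hub and a 16 mm wide neck above it lead to the handle.
- wrench_grip (a point): On the handle's middle line, where to grasp: 120 mm from the head's centre towards -x when straight, 15 mm above the wrench's underside. x along the handle towards the head. The handle is 24 mm wide (y), 30 mm tall, and runs from 38 mm before this point (towards the head) to 80 mm behind it. The wrench balances about 73 mm from here towards the head, so grip firmly.
- wrench_handle (a joint): The wrench's breakaway hinge, an upright pin on top of the head, over its centre. 0 = straight; grows as the handle bends clockwise (from above) relative to the head; stop at 0.42 rad. A preloaded spring keeps it at 0 up to 0.85 N m, then it gives way (0.95 N m at the stop); it springs back when let go. Over 0.2 = tripped. Rigid the other way.
- wing_top (a point): Top centre, on the turning axis, of the jig's upright dark wing bolt, 66 mm above z = 0. The wings run along this point's y: 62 mm long, 11 mm thick (54 x 7 mm in the top 8 mm), from this point to 20 mm below it, where the round clamp plate lies. When the wrench is fully down it rests on that plate (its underside 45 mm above z = 0) and wrench_head meets this point. Its axes turn with the bolt.
- wing_bolt (a joint): Turn of the wing bolt, rad, clockwise from above positive. Starts at 0.02 to 0.25, where turning takes 0.27 to 0.5 N m, and gets stiffer: the wrench trips at about 0.5 to 0.6 and its handle meets its stop at about 0.7. Over 1.0 is over-tightened. It stays where it is left; once tight, about 0.25 N m turns it back, so lift the wrench off without pushing sideways.
- jig: Fixed bottle-guide jig: aluminium plate 184 (x) x 140 (y) x 10 mm; origin on its underside (z = 0.003) under the bolt's axis. A round steel clamp plate (radius 68 mm, 12 mm thick, top 42 mm above that) lies round the bolt on the slotted rail, 150 mm along y, 45 mm beyond the bolt. At bolt turn 0 the wings stand 0.9 rad anticlockwise of the jig's y. Open cartons 95 mm high stand left and right.
- mat: Rubber mat fixed on the right-hand table (whose top is at z = 0.003): 260 mm (x) x 120 mm (y) x 3 mm thick, so its top is at z = 0.006. Origin at the centre of its underside.
- bottle0_mid (a point): Clear oil bottle with black cap, 50 mm diameter, 102 mm tall, standing on the jig's plate just behind the rail; point half-way up.
- bottle1_mid (a point): Second such oil bottle; point half-way up.

How it is judged:
By the outcome, as a careful person would: the job done as asked, in the order asked, and still so for the second after the job is handed in, with the robot touching nothing.
It also fails if it takes over 67 s, if anything falls off the work surface, if the arm or the gripper's body presses on something with over 40 N, if the wrist force passes 120 N, or if a joint passes its speed limit or range.

### The arm

A 7-joint arm with a two-finger parallel gripper is mounted at the origin on the work surface; the furniture and walls round the work are solid. World frame = base frame: x ahead of the robot, y to its left, z up, the work surface at z = 0. Lengths are in mm, angles in rad, forces in N, time in s.
With the tool pointing down it reaches from about 425 to 925 mm from the base axis. Payload 6.8 kg.
Tool frame: the origin (TCP) lies at the very end of the fingers, on their centre line; the grasp point (between the pads) lies 19 mm behind it (arm.grip_depth is the distance from the TCP to the grasp point, in mm); z points along the fingers, y is the direction in which the jaws open and shut (so a half turn about z gives the same grasp; the last joint's range is limited). The gripper opens to 85 mm and grips with 20 to 120 N. Pads are 22 mm wide; open, the fingers measure 114 mm over their backs; the gripper's body (76 mm by 85 mm) begins 54 mm behind the grasp point. The pads swing forward as they close: fully open they stand 13 mm farther back than shut.
Start: joints at [-1.426, 0.477, 0.022, 1.555, -0.011, 1.109, -0.083], TCP at [168.823, 653.564, 231.308] pointing down, gripper open.
Joint ranges: [-2.96, 2.96], [-0.34, 2.1], [-1.41, 1.46], [0.24, 2.44], [-1.37, 4.51], [0.17, 1.92], [-2.96, 2.96]. Speed limits (rad/s): [2.39, 2.39, 3.14, 3.14, 3.14, 3.14, 3.14].

### API

Orientations are given as a unit quaternion [x, y, z, w].
In Python, from bench import arm gives the robot as it stands.
- The arm moves only by the shell command python3 -m creep 'ROWS'. ROWS is JSON, a list of rows, each an object with "translation": the shift along the tool's x, y, z in cm, a list of three; "turn": the turn, a rotation vector about the tool's x, y, z in rad, a list of three; "gripper": the finger opening in cm, from 0 to 8.54. In form: [{"translation": [dx, dy, dz], "turn": [wx, wy, wz], "gripper": gripper}, ...]. A call has exactly 5 rows; each row shifts and turns the commanded pose from where the row before left it, along the tool's axes as they then stand; what a row does not reach is not made up. A row lasts 1/8 s, in which the tool goes at most 62.5 mm and 10.7 degrees, less where a joint would pass 70% of its speed; a pose out of reach is approached as far as the arm can. A call is refused whole if a number of a shift passes 6.25 or a number of a turn 0.188, either way. A call with a gripper value outside its range is refused whole. The fingers move at their own pace and stop on an object; the grip force is fixed at half the most. Time passes only in rows, so rows that do not move let the fingers close, or fill a call up. It gives the time, the measured TCP pose, the force and the opening at its end, in the units of the state.
- arm.get_state(): the state, without advancing time (a new reading comes with each control period).
- arm.snapshot(name): name is "scene" or "top"; returns (picture, depth): 480x640x3 uint8, blue, green, red; 480x640 float32, mm along the optical axis (not along the pixel's ray), 0 where there is no reading.
- arm.camera_params(name): a dict with "mtx" (3x3 intrinsics, pixels), "k1" (the pictures are not rectified: a ray, as slopes to the right and down, at radius r is drawn at 1 + k1 r^2 times it, then the intrinsics apply), "camera_from_world" (4x4, takes a point from world to camera coordinates). Camera axes: x right, y down, z forward; pixel columns grow to the right and rows downward; lengths in mm; the calibration is good to about 2 mm. A picture is of the moment at which its call begins. camera_params takes no time and is no camera call.
- arm.sign_off(): hands the job in, once; it reports no verdict.
Trained networks look in the newest picture that a camera, given by its name, has taken for a name from the list of things; names that differ only in an ending like _2 or _b are one class to them, and where a whole thing is asked for, a point or a joint stands for the part that bears it (a point fixed in the world has none). Each returns a list of dicts, best first, with "confidence" (0 to 1); they miss things now and then, are a little off and sometimes report something else, mostly with a low value. They report only what shows in the picture. A call takes as long as a camera call.
- arm.outline_of(camera, target): "mask" (480x640 bool, what is visible of it) and "bbox" ([centre column, centre row, width, height] in pixels, round what is visible of it).
- arm.landmark_of(camera, target): "uv" ([column, row] in pixels: a listed point, or the origin of a listed thing).
The state is a dict: "clock": time; "q": joint angles; "qvel": joint speeds; "effort": joint torques, N m; "eef_pos": TCP position; "orientation": TCP orientation; "ft_force": force on the tool from outside, world axes, zero at the start; "ft_torque": the same for the moment, N m; "gripper_width": opening from 0.0 (shut) to 1.0 (fully open).
Only numpy, scipy, OpenCV 4.12 (cv2) and the standard library are available. Lean on these libraries where they do the work, as an engineer would, in place of code of your own. Each camera call takes 0.05 s, during which the arm holds its last target.

## Working session

There is one attempt and no reset: what is moved stays moved. The work goes in short steps, Python scripts to look and compute and a shell command to move; the robot and the scene stay as the last step left them, time stands still between calls to the robot, and variables do not carry over. Pictures are saved under pics/ and viewed, and the job is handed in when it is done.

```bash
ls; mkdir -p pics; python3 - <<'E'
from bench import arm
import cv2,numpy as np
s=arm.get_state();print({k:(np.round(v,3).tolist()) for k,v in s.items()})
for c in ["scene","top"]:
    im,d=arm.snapshot(c);cv2.imwrite(f"pics/{c}0.png",im)
    p=arm.camera_params(c);print(c,np.round(p["mtx"],1).tolist(),p["k1"],np.round(p["camera_from_world"],3).tolist(), (d>0).mean())
print(arm.get_state()["clock"])
E
```

```text
pics
{'clock': 0.0, 'q': [-1.426, 0.478, 0.022, 1.556, -0.011, 1.109, -0.083], 'qvel': [0.0, -0.001, 0.001, 0.0, 0.001, -0.001, 0.002], 'effort': [-0.001, -59.645, 1.608, -28.119, 0.012, 0.009, 0.0], 'eef_pos': [168.665, 652.993, 230.33], 'orientation': [0.126, 0.992, -0.001, -0.0], 'ft_force': [-0.259, 0.123, 0.201], 'ft_torque': [-0.013, 0.049, 0.009], 'gripper_width': 0.998}
scene [[507.7, 0.0, 320.2], [0.0, 507.7, 240.8], [0.0, 0.0, 1.0]] -0.10047591109806361 [[-0.725, -0.689, -0.002, 236.459], [-0.519, 0.548, -0.656, 464.606], [0.453, -0.475, -0.754, 525.473], [0.0, 0.0, 0.0, 1.0]] 0.9960807291666667
top [[616.5, 0.0, 304.0], [0.0, 616.5, 249.5], [0.0, 0.0, 1.0]] -0.043956564504863814 [[0.007, -1.0, 0.008, -284.241], [-0.99, -0.008, -0.139, 542.455], [0.139, -0.007, -0.99, 1053.591], [0.0, 0.0, 0.0, 1.0]] 0.9960546875
0.1
```

View pics/scene0.png

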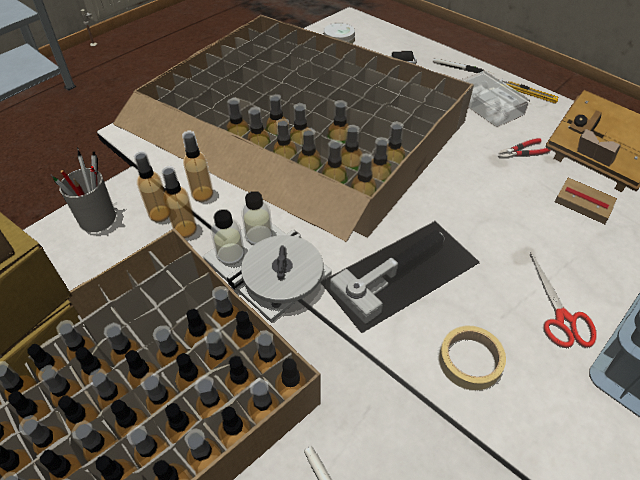

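View pics/top0.png

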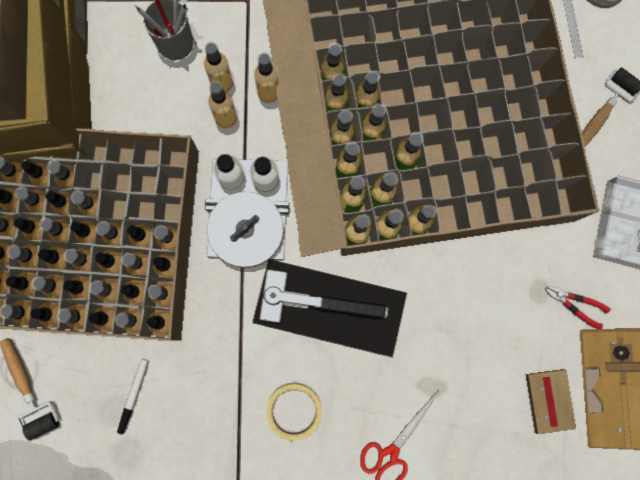

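```bash
cat > h.py <<'E'
from bench import arm
import cv2,numpy as np
from scipy.spatial.transform import Rotation as R
def ray(c,uv):
    p=arm.camera_params(c);M=np.array(p["mtx"]);T=np.array(p["camera_from_world"])
    uv=np.atleast_2d(np.array(uv,float))
    x=cv2.undistortPoints(uv.reshape(-1,1,2),M,np.array([p["k1"],0,0,0.])).reshape(-1,2)
    return T,np.c_[x,np.ones(len(x))]
def depth_pts(c,uv,z):
    T,r=ray(c,uv);P=r*np.asarray(z).reshape(-1,1)
    return (P-T[:3,3])@T[:3,:3]
def at_z(c,uv,z):
    T,r=ray(c,uv);C=-T[:3,:3].T@T[:3,3];D=r@T[:3,:3]
    return C+D*((z-C[2])/D[:,2])[:,None]
def tri(uvs):
    A=np.zeros((3,3));b=np.zeros(3)
    for c,uv in uvs:
        T,r=ray(c,uv);C=-T[:3,:3].T@T[:3,3];d=r[0]@T[:3,:3];d/=np.linalg.norm(d)
        P=np.eye(3)-np.outer(d,d);A+=P;b+=P@C
    X=np.linalg.solve(A,b)
    res=[]
    for c,uv in uvs:
        T,r=ray(c,uv);C=-T[:3,:3].T@T[:3,3];d=r[0]@T[:3,:3];d/=np.linalg.norm(d)
        res.append(np.linalg.norm((np.eye(3)-np.outer(d,d))@(X-C)))
    return X,res
def proj(c,X):
    p=arm.camera_params(c);M=np.array(p["mtx"]);T=np.array(p["camera_from_world"])
    return cv2.projectPoints(np.atleast_2d(X).astype(float),cv2.Rodrigues(T[:3,:3])[0],T[:3,3],M,np.array([p["k1"],0,0,0.]))[0].reshape(-1,2)
E
python3 - <<'E'
from h import *
np.set_printoptions(precision=1,suppress=True)
D={}
for c in ["scene","top"]: D[c]=arm.snapshot(c)[1]
for t in ["wrench","wrench_head","wrench_grip","wing_top","jig","mat","bottle0_mid","bottle1_mid"]:
    u=[]
    for c in ["scene","top"]:
        L=arm.landmark_of(c,t)
        for l in L[:2]:
            v=np.array(l["uv"]);z=D[c][int(round(v[1])),int(round(v[0]))]
            print(t,c,v,round(l["confidence"],2),depth_pts(c,v,[z])[0])
        if L:u.append((c,L[0]["uv"]))
    if len(u)==2: print("   tri",*tri(u))
m=arm.outline_of("top","wrench")[0];M=m["mask"];print(m["confidence"],M.sum())
vv,uu=np.nonzero(M);P=depth_pts("top",np.c_[uu,vv],D["top"][vv,uu])
np.save("wp.npy",P);print(np.percentile(P[:,2],[5,25,50,75,95]))
h=P[(P[:,2]>25)]
print(arm.get_state()["clock"])
E
```

```text
wrench scene [355.6 301.7] 0.94 [ 445.6 -206.7   37. ]
wrench scene [401.1 268.8] 0.4 [ 438.3 -316.6   25.1]
wrench top [278.1 297.8] 0.93 [ 458.2 -235.6   48. ]
wrench top [331.  303.7] 0.53 [ 449.4 -328.3   34.4]
   tri [ 463.1 -232.8   -9.2] [np.float64(1.5912365898175054), np.float64(1.5912365898176724)]
wrench_head scene [352.7 291.7] 0.62 [ 457.4 -212.4   46.9]
wrench_head top [272.6 295.5] 0.79 [ 462.1 -226.    49.4]
   tri [ 464.7 -224.3   27.1] [np.float64(1.391637084728537), np.float64(1.3916370847284223)]
wrench_grip scene [404.5 258.6] 0.84 [ 443.8 -331.1   34.8]
wrench_grip scene [282.7 280.7] 0.22 [ 553.7 -152.1   45.7]
wrench_grip top [338.9 305.6] 0.74 [ 446.  -342.    37.4]
   tri [ 448.2 -342.4   20.4] [np.float64(1.5269652824510185), np.float64(1.5269652824511109)]
wing_top scene [280.5 260.4] 0.72 [ 574.  -168.3   65.7]
wing_top top [245.2 225.9] 0.79 [ 581.6 -177.3   65. ]
   tri [ 584.1 -176.2   50.1] [np.float64(0.24972884438851942), np.float64(0.24972884438868007)]
jig scene [283.5 282. ] 0.75 [ 551.9 -152.1   43.9]
jig top [246.9 231.9] 0.56 [ 574.5 -178.7   
[... 237 characters left out ...]
.1 -324.5   32.9]
   tri [ 446.5 -326.1    0.2] [np.float64(0.12757871239489868), np.float64(0.12757871239513163)]
bottle0_mid scene [256.3 216.6] 0.67 [ 659.2 -194.8   86.3]
bottle0_mid top [260.5 174.7] 0.85 [ 665.9 -204.2   92.8]
bottle0_mid top [245.3 226.3] 0.17 [ 580.9 -177.5   64.9]
   tri [ 671.3 -203.    71.5] [np.float64(0.4262210519218802), np.float64(0.42622105192159154)]
bottle1_mid scene [223.8 234.5] 0.9 [ 667.7 -131.3   86.2]
bottle1_mid scene [401.5 271.3] 0.65 [ 437.2 -317.4   18.4]
bottle1_mid top [225.7 167.3] 0.62 [ 672.6 -146.9  114.1]
   tri [ 685.8 -141.1   64.4] [np.float64(0.7046392089846352), np.float64(0.7046392089845513)]
0.78 2606
[10.9 33.6 35.9 40.  48.8]
1.05
```

```bash
python3 - <<'E'
from h import *
np.set_printoptions(precision=1,suppress=True)
uu,vv=np.meshgrid(np.arange(640),np.arange(480));uv=np.c_[uu.ravel(),vv.ravel()]
fig={}
for c in ["scene","top"]:
    im,d=arm.snapshot(c); P=depth_pts(c,uv,d.ravel())
    n=np.linalg.norm(P[:,:2]-[580,-177],axis=1)
    w=P[(n<45)&(P[:,2]>52)&(P[:,2]<72)]
    pl=P[(n<80)&(P[:,2]>40)&(P[:,2]<50)]
    (cc,r)=cv2.minEnclosingCircle(pl[:,:2].astype(np.float32))
    rr=cv2.minAreaRect(w[:,:2].astype(np.float32))
    print(c,"wing",len(w),w.mean(0),np.percentile(w[:,2],[5,50,95]),rr,"plate",cc,r,np.median(pl[:,2]))
    t=w[w[:,2]>62]; 
    if len(t)>20:
        rr=cv2.minAreaRect(t[:,:2].astype(np.float32)); e=np.linalg.eigh(np.cov(t[:,:2].T))[1][:,1];print("  top",len(t),rr,t.mean(0),"dir",np.degrees(np.arctan2(e[1],e[0])))
    # wrench
    a=(P[:,0]>390)&(P[:,0]<530)&(P[:,1]<-180)&(P[:,1]>-470)
    for lo,hi,nm in [(30,42,"30-42"),(44,52,"hub"),(12,60,"all")]:
        h=P[a&(P[:,2]>lo)&(P[:,2]<hi)];rr=cv2.minAreaRect(h[:,:2].astype(np.float32));print("  ",nm,len(h),h.mean(0),rr)
    h=P[a&(P[:,2]>31)&(P[:,2]<42)&(P[:,1]<-300)]
    e=np.linalg.eigh(np.cov(h[:,:2].T))[1][:,1];rr=cv2.minAreaRect(h[:,:2].astype(np.float32))
    print("  handle",h.mean(0),np.degrees(np.arctan2(e[1],e[0])),rr,np.percentile(h[:,1],[0,100]))
    h=P[a&(P[:,2]>31)&(P[:,2]<42)&(P[:,1]>-255)]
    rr=cv2.minAreaRect(h[:,:2].astype(np.float32));print("  head",h.mean(0),rr)
    m=P[a&(P[:,2]<10)&(im.reshape(-1,3).max(1)<60)]
    rr=cv2.minAreaRect(m[:,:2].astype(np.float32));print("  mat",np.median(m[:,2]),rr)
E
```

```text
scene wing 224 [ 573.5 -169.6   61.8] [54.1 63.8 67.2] ((577.034912109375, -173.6809844970703), (12.860322952270508, 59.6890754699707), 41.97646713256836) plate (585.2986450195312, -175.31887817382812) 75.46305847167969 44.961654251889414
  top 129 ((577.9594116210938, -174.0795135498047), (11.444753646850586, 55.11800765991211), 45.5253791809082) [ 576.9 -172.6   65.4] dir 132.62687920501187
   30-42 1594 [ 449.8 -284.7   35.8] ((439.68896484375, -288.2707214355469), (262.404296875, 99.45967864990234), 69.95101165771484)
   hub 717 [ 467.1 -244.1   47. ] ((473.4470520019531, -235.7417449951172), (155.0992889404297, 64.35881805419922), 53.18928146362305)
   all 3246 [ 453.2 -271.4   34.3] ((472.223388671875, -303.80694580078125), (116.53665924072266, 246.87002563476562), 0.31294915080070496)
  handle [ 440.2 -365.    35.6] 83.41703307213487 ((442.11651611328125, -363.8038024902344), (126.0536880493164, 24.945293426513672), 82.68240356445312) [-426.6 -300.2]
  head [ 458.2 -220.9   36.1] ((473.7486572265625, -220.72525024414062), (121.93611907958984, 62.01177978515625), 13.17121410369
[... 656 characters left out ...]
607422)
   hub 681 [ 469.2 -248.    47.1] ((475.5672912597656, -237.46975708007812), (153.77700805664062, 62.10699462890625), 53.46131134033203)
   all 2646 [ 458.1 -283.9   37.3] ((452.5365295410156, -309.4015808105469), (285.0989074707031, 107.53057098388672), 77.24134826660156)
  handle [ 443.8 -366.6   35.3] 82.2760380226029 ((443.8134765625, -366.7460632324219), (121.31761932373047, 24.09958839416504), 81.9894790649414) [-427.3 -305.4]
  head [ 464.2 -225.9   35.9] ((473.63897705078125, -223.77294921875), (116.06379699707031, 62.77248001098633), 13.674128532409668)
  mat 5.72663650414726 ((444.63311767578125, -326.99951171875), (257.7508544921875, 117.94245910644531), 76.50264739990234)
```

```bash
cat >> h.py <<'E'
def cur():
    s=arm.get_state();return np.array(s["eef_pos"]),R.from_quat(s["orientation"])
def down(yaw): # tool y at angle yaw (rad), pointing down
    y=np.array([np.cos(yaw),np.sin(yaw),0]);z=np.array([0,0,-1.]);return R.from_matrix(np.c_[np.cross(y,z),y,z])
def rows(p,r,way,g,nd=2):
    import json
    out=[]
    for (P,Q) in way:
        t=np.round(r.inv().apply(np.array(P)-p)/10,nd); w=np.round((r.inv()*Q).as_rotvec(),3)
        out.append({"translation":t.tolist(),"turn":w.tolist(),"gripper":g})
        p=p+r.apply(t*10); r=r*R.from_rotvec(w)
    for i in range(0,len(out),5): print(json.dumps(out[i:i+5]))
    print("end",np.round(p,1),"max",max(np.linalg.norm(o["translation"]) for o in out))
def lin(p,r,P,Q,n):
    d=(r.inv()*Q).as_rotvec();return [(p+(np.array(P)-p)*k/n,r*R.from_rotvec(d*k/n)) for k in range(1,n+1)]
E
python3 - <<'E'
from h import *
p,r=cur();n=25
a0=np.arctan2(p[1],p[0]);a1=np.arctan2(-345.5,446.5);y1=np.radians(82.1-90)
w=[]
y0=a0
for k in range(1,n+1):
    s=k/n;a=a0+(a1-a0)*s;rad=np.hypot(*p[:2])*(1-s)+np.hypot(446.5,345.5)*s
    z=235 if k<20 else 235-80*(k-19)/6
    w.append(([rad*np.cos(a),rad*np.sin(a),z],down(y0+(y1-y0)*s)))
rows(p,r,w,8.5)
# tall obstacles
uu,vv=np.meshgrid(np.arange(640),np.arange(480));uv=np.c_[uu.ravel(),vv.ravel()]
im,d=arm.snapshot("top");P=depth_pts("top",uv,d.ravel())
print(P[:,2].max())
a=P[(P[:,2]>50)&(P[:,0]<600)&(P[:,1]<-150)&(P[:,0]>350)&(np.hypot(P[:,0]-580,P[:,1]+176)>50)]
print("right carton: min x",a[:,0].min(),"pts");
for y in range(-500,-200,25):
    b=a[abs(a[:,1]-y)<12]; 
    if len(b):print(y,b[:,0].min(),b[:,2].max())
b=P[(P[:,2]>50)&(P[:,0]<600)&(P[:,1]>-150)&(P[:,0]>350)];print("left carton min y",np.percentile(b[:,1],[0,1,2]))
E
```

```text
[{"translation": [-5.3, -0.65, -0.37], "turn": [0.0, -0.0, 0.058], "gripper": 8.5}, {"translation": [-5.24, -0.76, 0.0], "turn": [0.0, -0.0, 0.058], "gripper": 8.5}, {"translation": [-5.2, -0.87, 0.0], "turn": [0.0, -0.0, 0.059], "gripper": 8.5}, {"translation": [-5.14, -0.97, 0.0], "turn": [0.0, -0.0, 0.058], "gripper": 8.5}, {"translation": [-5.09, -1.07, -0.0], "turn": [0.0, -0.0, 0.058], "gripper": 8.5}]
[{"translation": [-5.02, -1.17, -0.0], "turn": [0.0, -0.0, 0.058], "gripper": 8.5}, {"translation": [-4.97, -1.28, -0.0], "turn": [0.0, -0.0, 0.059], "gripper": 8.5}, {"translation": [-4.91, -1.37, -0.0], "turn": [0.0, -0.0, 0.058], "gripper": 8.5}, {"translation": [-4.84, -1.46, -0.0], "turn": [0.0, -0.0, 0.058], "gripper": 8.5}, {"translation": [-4.77, -1.55, -0.0], "turn": [0.0, -0.0, 0.058], "gripper": 8.5}]
[{"translation": [-4.71, -1.65, -0.0], "turn": [0.0, -0.0, 0.059], "gripper": 8.5}, {"translation": [-4.64, -1.74, -0.0], "turn": [0.0, -0.0, 0.058], "gripper": 8.5}, {"translation": [-4.57, -1.82, -0.0], "turn": [0.0, -0.0, 0.058], "gripper": 8.5}, {"translation": [-4.5,
[... 943 characters left out ...]
-0.0, 0.058], "gripper": 8.5}]
end [ 446.4 -345.5  155. ] max 5.352513428287686
1120.9658865365175
right carton: min x 350.0053863581599 pts
-500 561.0589976797256 158.90754792507383
-475 557.1838556757069 162.06221330278262
-450 553.1751496731666 110.7638421442267
-425 549.1064407827232 162.16062971327557
-400 544.8927736935068 153.99373120991532
-375 540.3653631772139 161.45526580432298
-350 538.0549091687268 161.09465921699703
-325 534.4238918416534 103.16189023593635
-300 446.085941095909 90.67876227180612
-275 392.8201043838551 1120.9658865365175
-250 454.3062062230706 52.05939055035002
-225 452.431147220635 53.25861079818817
left carton min y [-149.84503137  -68.09144971  -66.21678473]
```

```bash
python3 -m creep '[{"translation":[-5.3,-0.65,-0.4],"turn":[0,0,0.058],"gripper":8.5},{"translation":[-5.24,-0.76,0],"turn":[0,0,0.058],"gripper":8.5},{"translation":[-5.2,-0.87,0],"turn":[0,0,0.059],"gripper":8.5},{"translation":[-5.14,-0.97,0],"turn":[0,0,0.058],"gripper":8.5},{"translation":[-5.09,-1.07,0],"turn":[0,0,0.058],"gripper":8.5}]'
python3 -m creep '[{"translation":[-5.02,-1.17,0],"turn":[0,0,0.058],"gripper":8.5},{"translation":[-4.97,-1.28,0],"turn":[0,0,0.059],"gripper":8.5},{"translation":[-4.91,-1.37,0],"turn":[0,0,0.058],"gripper":8.5},{"translation":[-4.84,-1.46,0],"turn":[0,0,0.058],"gripper":8.5},{"translation":[-4.77,-1.55,0],"turn":[0,0,0.058],"gripper":8.5}]'
```

```text
clock: 1.82
eef_pos: [395.7, 519.5, 235.4]
orientation: [0.27, 0.963, 0.0, 0.0]
ft_force: [0.4, 0.0, 0.5]
gripper_width: 0.996
clock: 2.45
eef_pos: [546.1, 316.1, 235.4]
orientation: [0.406, 0.914, 0.0, 0.0]
ft_force: [0.7, 0.4, 0.8]
gripper_width: 0.992
```

```bash
python3 - <<'E'
from h import *
p,r=cur();print(p,np.hypot(*p[:2]),np.degrees(np.arctan2(p[1],p[0])),r.as_matrix()[:,1])
E
```

```text
[546.11629852 316.12316589 235.44157593] 631.012573191389 30.06469874644144 [7.42507052e-01 6.69838021e-01 5.50346232e-04]
```

```bash
python3 -m creep '[{"translation":[-4.71,-1.65,0],"turn":[0,0,0.059],"gripper":8.5},{"translation":[-4.64,-1.74,0],"turn":[0,0,0.058],"gripper":8.5},{"translation":[-4.57,-1.82,0],"turn":[0,0,0.058],"gripper":8.5},{"translation":[-4.5,-1.9,0],"turn":[0,0,0.058],"gripper":8.5},{"translation":[-4.42,-1.99,0],"turn":[0,0,0.059],"gripper":8.5}]'
python3 -m creep '[{"translation":[-4.35,-2.07,0],"turn":[0,0,0.058],"gripper":8.5},{"translation":[-4.27,-2.14,0],"turn":[0,0,0.058],"gripper":8.5},{"translation":[-4.2,-2.22,0],"turn":[0,0,0.058],"gripper":8.5},{"translation":[-4.11,-2.29,0],"turn":[0,0,0.058],"gripper":8.5},{"translation":[-4.04,-2.37,1.33],"turn":[0,0,0.059],"gripper":8.5}]'
python3 -m creep '[{"translation":[-3.95,-2.43,1.33],"turn":[0,0,0.058],"gripper":8.5},{"translation":[-3.87,-2.49,1.34],"turn":[0,0,0.058],"gripper":8.5},{"translation":[-3.79,-2.56,1.33],"turn":[0,0,0.058],"gripper":8.5},{"translation":[-3.7,-2.63,1.33],"turn":[0,0,0.059],"gripper":8.5},{"translation":[-3.62,-2.68,1.34],"turn":[0,0,0.058],"gripper":8.5}]'
python3 - <<'E'
from h import *
p,r=cur();print(p,np.degrees(np.arctan2(*r.as_matrix()[[1,0],1])),arm.get_state()["q"])
rows(p,r,lin(p,r,[446.5,-345.5,40],down(np.radians(-7.9)),5),8.5)
im,d=arm.snapshot("top");cv2.imwrite("pics/t1.png",im)
im,d=arm.snapshot("scene");cv2.imwrite("pics/s1.png",im)
E
```

```text
clock: 3.08
eef_pos: [603.8, 78.6, 235.5]
orientation: [0.535, 0.845, 0.0, 0.0]
ft_force: [0.8, -0.3, 0.2]
gripper_width: 0.995
clock: 3.7
eef_pos: [566.9, -154.4, 222.9]
orientation: [0.652, 0.758, 0.001, 0.001]
ft_force: [1.1, -0.3, 0.3]
gripper_width: 0.995
clock: 4.32
eef_pos: [445.9, -346.8, 155.1]
orientation: [0.755, 0.656, 0.0, 0.0]
ft_force: [-0.5, -0.7, -1.1]
gripper_width: 0.993
[ 445.91187025 -346.76669529  155.11777286] -7.996917563375651 [ 0.0790598   0.43773375  0.6106152   1.92771756 -0.32285325  0.87306397
  0.71593678]
[{"translation": [0.03, 0.01, 2.3], "turn": [0.0, 0.0, -0.0], "gripper": 8.5}, {"translation": [0.03, 0.0, 2.3], "turn": [0.0, 0.0, -0.001], "gripper": 8.5}, {"translation": [0.02, 0.01, 2.31], "turn": [0.0, 0.0, -0.0], "gripper": 8.5}, {"translation": [0.03, 0.01, 2.3], "turn": [0.001, 0.0, -0.0], "gripper": 8.5}, {"translation": [0.03, 0.0, 2.3], "turn": [-0.0, 0.0, -0.001], "gripper": 8.5}]
end [ 446.5 -345.5   40. ] max 2.3101082225731333
```

View pics/s1.png

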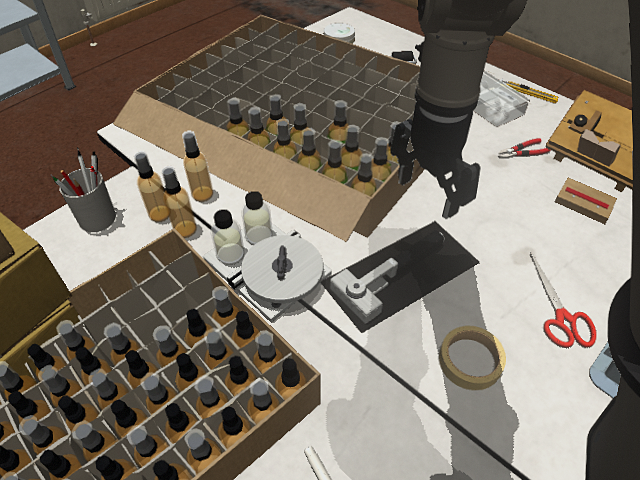

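View pics/t1.png

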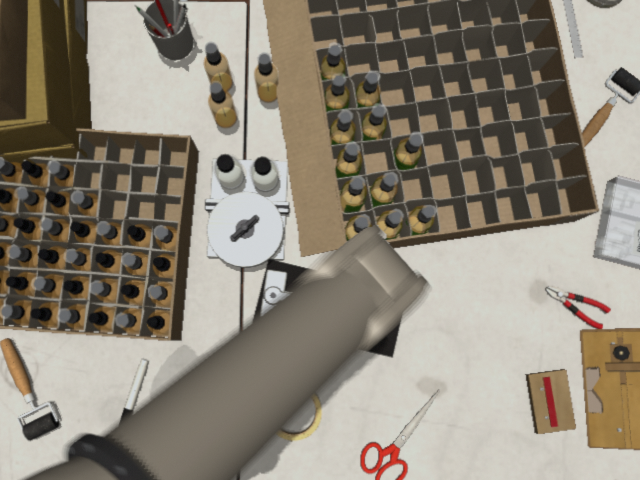

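```bash
python3 -m creep '[{"translation":[0.03,0.01,2.4],"turn":[0,0,0],"gripper":8.5},{"translation":[0.03,0,2.4],"turn":[0,0,-0.001],"gripper":8.5},{"translation":[0.03,0,2.4],"turn":[0,0,0],"gripper":8.5},{"translation":[0.03,0,2.4],"turn":[0,0,0],"gripper":8.5},{"translation":[0.02,0,2.4],"turn":[0,0,-0.001],"gripper":8.5}]'
python3 -m creep '[{"translation":[0,0,1.0],"turn":[0,0,0],"gripper":8.5},{"translation":[0,0,0.9],"turn":[0,0,0],"gripper":8.5},{"translation":[0,0,0.6],"turn":[0,0,0],"gripper":8.5},{"translation":[0,0,0],"turn":[0,0,0],"gripper":8.5},{"translation":[0,0,0],"turn":[0,0,0],"gripper":7}]'
python3 - <<'E'
from h import *
p,r=cur();print(p,np.degrees(np.arctan2(*r.as_matrix()[[1,0],1])))
im,d=arm.snapshot("scene");cv2.imwrite("pics/s2.png",cv2.resize(im[150:350,280:540],(780,600)))
E
```

```text
clock: 5.05
eef_pos: [447.7, -343.7, 34.7]
orientation: [0.753, 0.658, 0.0, 0.0]
ft_force: [-0.2, 0.6, 0.7]
gripper_width: 0.996
clock: 5.68
eef_pos: [447.0, -344.5, 10.8]
orientation: [0.754, 0.657, 0.0, 0.0]
ft_force: [1.0, -0.7, 0.5]
gripper_width: 0.822
[ 447.01707618 -344.45072182   10.75171681] -7.7979006662677595
```

View pics/s2.png

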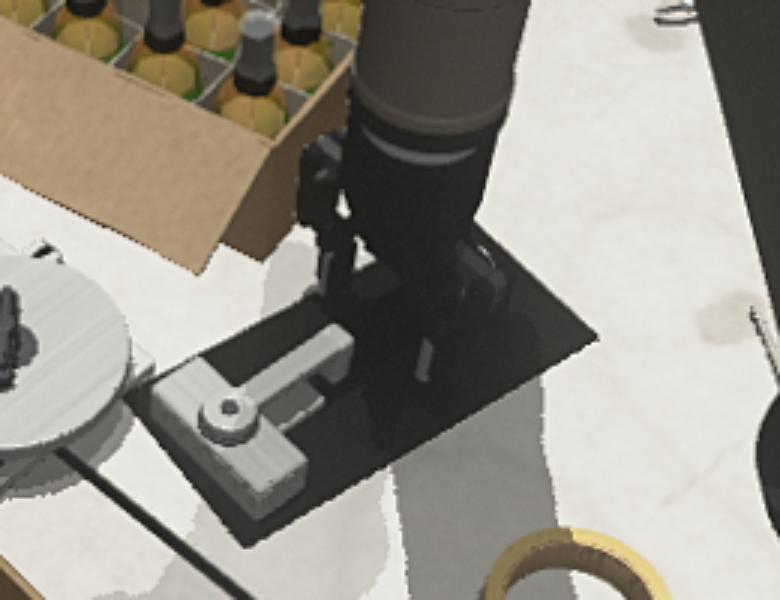

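```bash
python3 -m creep '[{"translation":[0,0,0.1],"turn":[0,0,0],"gripper":4},{"translation":[0,0,0],"turn":[0,0,0],"gripper":2},{"translation":[0,0,0],"turn":[0,0,0],"gripper":0},{"translation":[0,0,0],"turn":[0,0,0],"gripper":0},{"translation":[0,0,0],"turn":[0,0,0],"gripper":0}]'
python3 -m creep '[{"translation":[0,0,0],"turn":[0,0,0],"gripper":0},{"translation":[0,0,0],"turn":[0,0,0],"gripper":0},{"translation":[0,0,0],"turn":[0,0,0],"gripper":0},{"translation":[0,0,-0.2],"turn":[0,0,0],"gripper":0},{"translation":[0,0,-0.8],"turn":[0,0,0],"gripper":0}]'
python3 - <<'E'
from h import *
p,r=cur();print(p,r.as_matrix().round(3).tolist(),arm.get_state()["gripper_width"])
im,d=arm.snapshot("scene");cv2.imwrite("pics/s3.png",cv2.resize(im[150:350,280:540],(780,600)))
E
```

```text
clock: 6.35
eef_pos: [446.9, -344.3, 9.5]
orientation: [0.754, 0.657, 0.0, 0.0]
ft_force: [-0.1, 1.0, 5.1]
gripper_width: 0.265
clock: 6.98
eef_pos: [445.9, -343.7, 18.7]
orientation: [0.754, 0.657, -0.0, -0.001]
ft_force: [0.1, 0.4, -4.0]
gripper_width: 0.27
[ 445.92166761 -343.65437158   18.73199027] [[0.136, 0.991, -0.002], [0.991, -0.136, 0.001], [0.001, -0.002, -1.0]] 0.2696321711744778
```

View pics/s3.png

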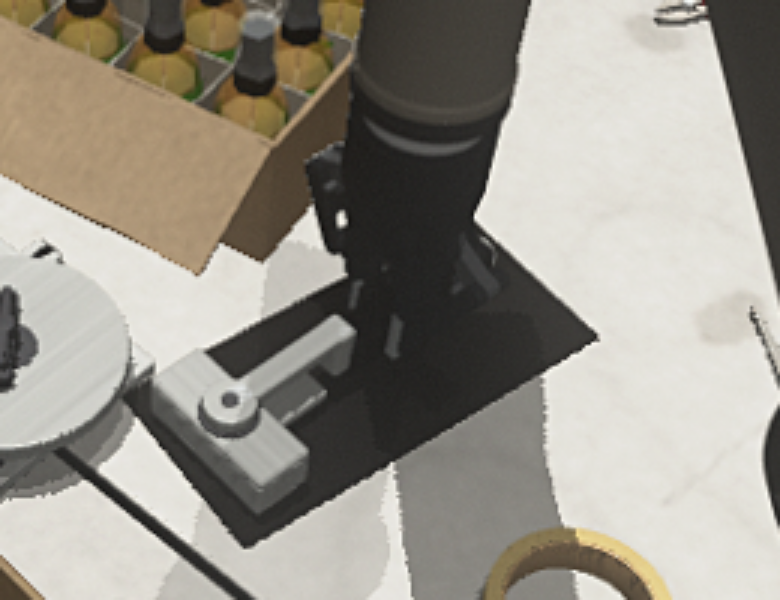

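```bash
python3 -m creep '[{"translation":[0,0,-1.5],"turn":[0,0,0],"gripper":0},{"translation":[0,0,-2.5],"turn":[0,0,0],"gripper":0},{"translation":[0,0,-3],"turn":[0,0,0],"gripper":0},{"translation":[0,0,-2.5],"turn":[0,0,0],"gripper":0},{"translation":[0,0,-1],"turn":[0,0,0],"gripper":0}]'
cat > inhand.py <<'E'
from h import *
np.set_printoptions(precision=2,suppress=True)
import sys
p,r=cur();M=r.as_matrix();print("tcp",p,"yaw",np.degrees(np.arctan2(M[1,1],M[0,1])),"w",arm.get_state()["gripper_width"])
uu,vv=np.meshgrid(np.arange(640),np.arange(480));uv=np.c_[uu.ravel(),vv.ravel()]
for c in ["scene","top"]:
    im,d=arm.snapshot(c)
    P=depth_pts(c,uv,d.ravel())
    # tool frame (x=handle axis toward +-head), relative to TCP
    Q=r.inv().apply(P-p)
    cv2.imwrite(f"pics/{c}_{sys.argv[1]}.png",im)
    O=arm.outline_of(c,"wrench")
    L=arm.landmark_of(c,"wrench_head")
    if L: print(c,"head lm",L[0]["uv"],L[0]["confidence"])
    if not O: print("no mask",c);continue
    m=O[0]["mask"].ravel()
    np.save(f"q_{c}.npy",Q[m]);
    q=Q[m];s=np.sign(np.median(q[:,0]))
    # hub top: highest (min tool z) pts at |x| 95..145 ; head top plane
    hd=q[(abs(q[:,0])>90)&(abs(q[:,0])<150)&(abs(q[:,2])<60)]
    print(c,"conf",O[0]["confidence"],"side",s,len(hd))
    if len(hd)>30:
        hub=hd[hd[:,2]<np.percentile(hd[:,2],2)+4]
        (cc,rad)=cv2.minEnclosingCircle(hub[:,:2].astype(np.float32))
        print("  hub n",len(hub),"ctr",cc,rad,"z",np.median(hub[:,2]), "mean",hub.mean(0))
        zt=np.median(hub[:,2])
        top=hd[(hd[:,2]>zt+8)&(hd[:,2]<zt+17)]
        print("  headtop",len(top),top.mean(0),cv2.minAreaRect(top[:,:2].astype(np.float32)))
        A=np.c_[top[:,:2],np.ones(len(top))];co=np.linalg.lstsq(A,top[:,2],rcond=None)[0];print("  plane slopes",co)
    nk=q[(abs(q[:,0])>20)&(abs(q[:,0])<100)&(abs(q[:,1])<14)&(q[:,2]<0)]
    if len(nk)>30:
        print("  neck slope z/x",np.polyfit(nk[:,0],nk[:,2],1)," y/x",np.polyfit(nk[:,0],nk[:,1],1))
E
python3 inhand.py a
```

```text
clock: 7.65
eef_pos: [447.3, -344.7, 126.3]
orientation: [0.754, 0.657, 0.001, 0.001]
ft_force: [-1.0, -0.3, -3.4]
gripper_width: 0.268
tcp [ 447.34 -344.73  126.28] yaw -7.801587769558616 w 0.26809722224647464
scene head lm [358.0, 244.1] 0.8
scene conf 0.96 side 1.0 2010
  hub n 372 ctr (112.21116638183594, -1.8067164421081543) 23.103193283081055 z -37.37657150672985 mean [114.76  -2.68 -37.39]
  headtop 972 [123.55  -7.   -25.72] ((120.61259460449219, -2.0528030395507812), (91.12322998046875, 36.90322494506836), 89.21321105957031)
  plane slopes [  0.04  -0.   -30.44]
  neck slope z/x [ -0.02 -23.09]  y/x [ 0.02 -6.71]
top head lm [271.9, 292.2] 0.74
top conf 0.69 side 1.0 1040
  hub n 275 ctr (111.33026123046875, 0.6986657381057739) 22.07052230834961 z -36.00797446240133 mean [114.65  -0.08 -36.27]
  headtop 646 [121.73  13.12 -23.85] ((119.34912109375, 4.11083984375), (35.728755950927734, 81.11271667480469), 0.11338616162538528)
  plane slopes [  0.01   0.01 -25.06]
  neck slope z/x [-0.47 14.8 ]  y/x [-0.53 54.68]
```

View pics/scene_a.png

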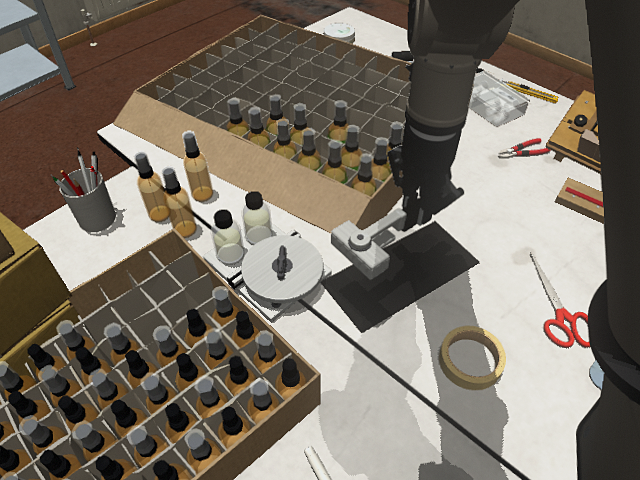

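View pics/top_a.png

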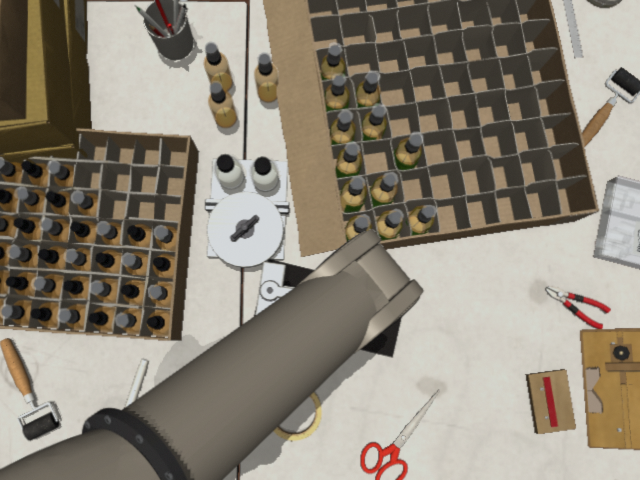

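```bash
cat > tgt.py <<'E'
from h import *
import sys
bolt=np.array([float(sys.argv[1]),float(sys.argv[2])]);hx=float(sys.argv[3]);off=np.array([float(sys.argv[4]),float(sys.argv[5])]);z=float(sys.argv[6]);n=int(sys.argv[7]);g=float(sys.argv[8])
p,r=cur();Q=down(np.radians(hx-90));t=bolt-Q.apply([off[0],off[1],0])[:2]
rows(p,r,lin(p,r,[*t,z],Q,n),g)
E
python3 tgt.py 580 -175.8 42.7 120 -1 125 5 0
```

```text
[{"translation": [1.82, 0.69, -0.03], "turn": [-0.0, -0.0, 0.138], "gripper": 0.0}, {"translation": [1.91, 0.42, -0.04], "turn": [-0.001, 0.0, 0.138], "gripper": 0.0}, {"translation": [1.94, 0.17, -0.03], "turn": [-0.0, -0.0, 0.138], "gripper": 0.0}, {"translation": [1.95, -0.11, -0.04], "turn": [-0.001, 0.0, 0.138], "gripper": 0.0}, {"translation": [1.91, -0.37, -0.03], "turn": [0.0, -0.0, 0.138], "gripper": 0.0}]
end [ 492.5 -257.9  125. ] max 1.956041921841145
```

```bash
python3 -m creep '[{"translation":[0.5,0.2,0],"turn":[0,0,0.04],"gripper":0},{"translation":[0.9,0.3,-0.03],"turn":[0,0,0.069],"gripper":0},{"translation":[1.0,0.25,-0.03],"turn":[0,0,0.08],"gripper":0},{"translation":[1.2,0.2,-0.03],"turn":[0,0,0.09],"gripper":0},{"translation":[1.2,0.1,-0.03],"turn":[0,0,0.09],"gripper":0}]'
python3 -m creep '[{"translation":[1.2,0,0],"turn":[0,0,0.09],"gripper":0},{"translation":[1.2,-0.1,0],"turn":[0,0,0.08],"gripper":0},{"translation":[1.0,-0.1,0],"turn":[0,0,0.07],"gripper":0},{"translation":[0.7,-0.1,0],"turn":[0,0,0.05],"gripper":0},{"translation":[0.3,0,0],"turn":[0,0,0.02],"gripper":0}]'
python3 tgt.py 580 -175.8 42.7 120 -1 125 5 0
python3 inhand.py b
```

```text
clock: 8.57
eef_pos: [469.8, -300.2, 124.5]
orientation: [0.862, 0.507, -0.001, -0.001]
ft_force: [0.2, -0.2, -3.7]
gripper_width: 0.272
clock: 9.2
eef_pos: [493.3, -262.7, 124.6]
orientation: [0.929, 0.369, -0.001, -0.001]
ft_force: [0.2, -0.7, -3.6]
gripper_width: 0.272
[{"translation": [0.05, -0.08, -0.01], "turn": [-0.0, 0.0, 0.002], "gripper": 0.0}, {"translation": [0.06, -0.08, -0.01], "turn": [-0.001, 0.0, 0.002], "gripper": 0.0}, {"translation": [0.05, -0.08, -0.0], "turn": [0.0, 0.001, 0.002], "gripper": 0.0}, {"translation": [0.05, -0.08, -0.01], "turn": [-0.0, -0.0, 0.003], "gripper": 0.0}, {"translation": [0.05, -0.09, -0.01], "turn": [-0.001, 0.0, 0.002], "gripper": 0.0}]
end [ 492.4 -257.9  125. ] max 0.10344080432788601
tcp [ 493.33 -262.68  124.59] yaw -46.683600860654806 w 0.27192520253619357
scene head lm [282.6, 234.4] 0.7
scene conf 0.85 side 1.0 1544
  hub n 320 ctr (111.15088653564453, -2.548105239868164) 21.95740509033203 z -37.4595547475589 mean [112.89  -3.19 -37.47]
  headtop 751 [118.4  -11.95 -25.69] ((115.8602066040039, -2.8252525329589844), (41.204410552978516, 91.01306915283203), 0.5867660641670227)
  plane slopes [  0.    -0.01 -26.  ]
  neck slope z/x [ -0.02 -21.35]  y/x [ 0.02 -6.52]
top head lm [242.2, 218.5] 0.65
top conf 0.6 side 1.0 475
  hub n 92 ctr (121.24581909179688, 1.495931625366211) 14.132725715637207 z -38.536663427593055 mean [125.42   1.16 -38.65]
  headtop 349 [128.29   2.1  -26.23] ((128.3726348876953, 0.6956939697265625), (17.13993263244629, 87.04138946533203), 3.421292543411255)
  plane slopes [  0.06  -0.   -33.67]
  neck slope z/x [ -0.05 -28.83]  y/x [0.  1.4]
```

View pics/scene_b.png

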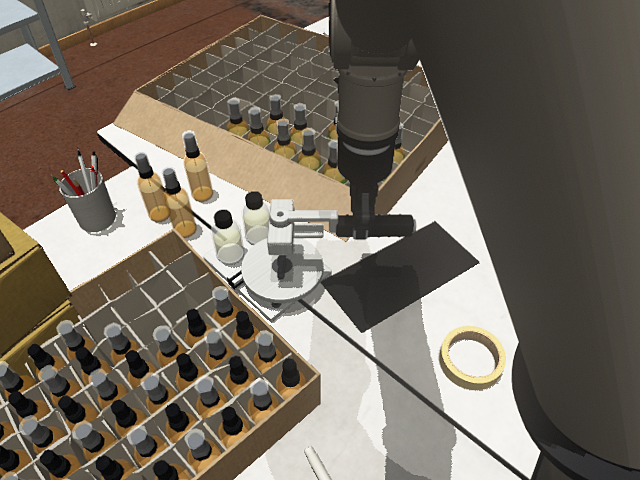

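View pics/top_b.png

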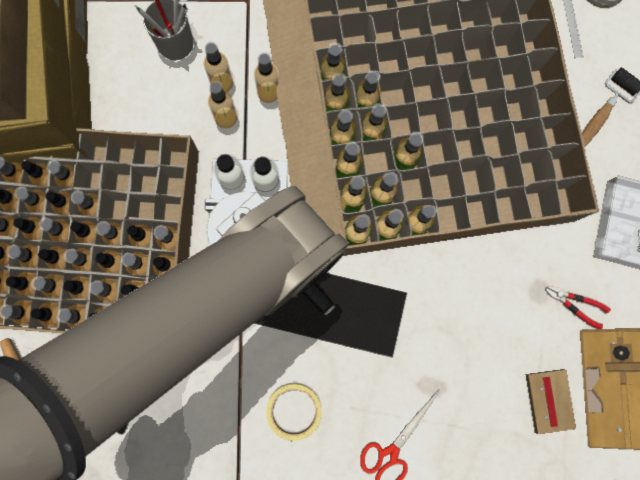

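```bash
python3 tgt.py 580 -175.8 42.7 119 -1 78 5 0
```

```text
[{"translation": [0.09, -0.1, 0.95], "turn": [-0.0, 0.0, 0.002], "gripper": 0.0}, {"translation": [0.09, -0.09, 0.95], "turn": [-0.0, 0.0, 0.002], "gripper": 0.0}, {"translation": [0.09, -0.1, 0.95], "turn": [-0.0, 0.0, 0.002], "gripper": 0.0}, {"translation": [0.09, -0.09, 0.94], "turn": [-0.0, 0.0, 0.002], "gripper": 0.0}, {"translation": [0.09, -0.1, 0.95], "turn": [-0.0, 0.0, 0.002], "gripper": 0.0}]
end [ 493.2 -257.2   78. ] max 0.9594790253048786
```

```bash
python3 -m creep '[{"translation":[0.1,-0.1,0.8],"turn":[0,0,0.002],"gripper":0},{"translation":[0.09,-0.1,1.2],"turn":[0,0,0.003],"gripper":0},{"translation":[0.09,-0.1,1.3],"turn":[0,0,0.003],"gripper":0},{"translation":[0.09,-0.1,1.0],"turn":[0,0,0.002],"gripper":0},{"translation":[0.08,-0.08,0.4],"turn":[0,0,0],"gripper":0}]'
python3 tgt.py 580 -175.8 42.7 119 -1 78 5 0
python3 - <<'E'
from h import *
im,d=arm.snapshot("scene");cv2.imwrite("pics/s4.png",cv2.resize(im[170:320,200:400],(800,600)))
E
```

```text
clock: 10.12
eef_pos: [493.1, -256.6, 77.5]
orientation: [0.931, 0.364, -0.001, -0.0]
ft_force: [-1.0, -0.6, -3.1]
gripper_width: 0.269
[{"translation": [-0.01, 0.01, -0.01], "turn": [-0.0, 0.0, 0.0], "gripper": 0.0}, {"translation": [-0.01, 0.01, -0.01], "turn": [-0.0, 0.0, 0.0], "gripper": 0.0}, {"translation": [-0.0, 0.01, -0.01], "turn": [-0.001, 0.0, 0.0], "gripper": 0.0}, {"translation": [-0.01, 0.01, -0.01], "turn": [0.0, 0.001, 0.0], "gripper": 0.0}, {"translation": [-0.01, 0.02, -0.01], "turn": [-0.0, -0.0, 0.0], "gripper": 0.0}]
end [ 493.3 -257.3   78. ] max 0.024494897427831782
```

View pics/s4.png

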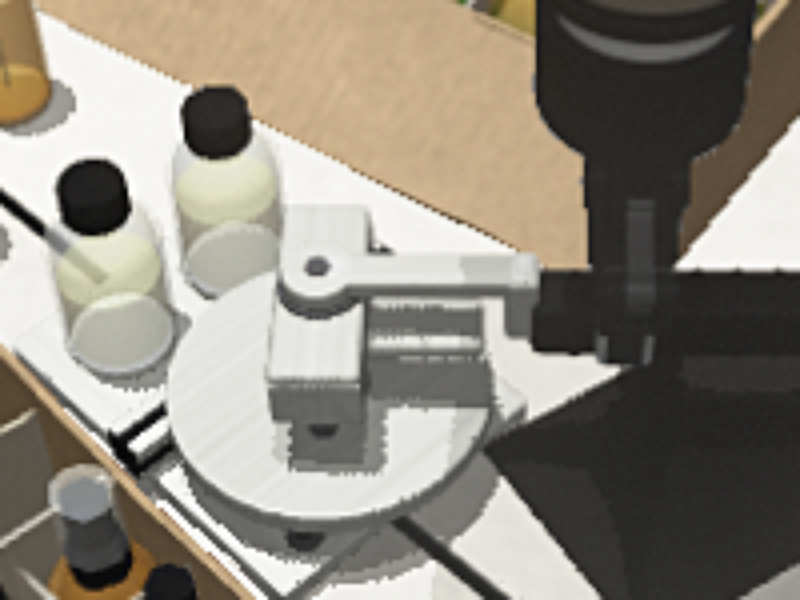

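```bash
python3 -m creep '[{"translation":[-0.02,0.05,0.4],"turn":[0,0,0],"gripper":0},{"translation":[0,0,0.4],"turn":[0,0,0],"gripper":0},{"translation":[0,0,0.4],"turn":[0,0,0],"gripper":0},{"translation":[0,0,0.2],"turn":[0,0,0],"gripper":0},{"translation":[0,0,0],"turn":[0,0,0],"gripper":0}]'
python3 -c "
from h import *
s=arm.get_state();print(s['ft_force'],s['ft_torque'],s['eef_pos'])"
```

```text
clock: 10.8
eef_pos: [493.7, -257.3, 64.4]
orientation: [0.931, 0.364, -0.0, -0.0]
ft_force: [-0.1, 0.9, -3.6]
gripper_width: 0.269
[-0.05387513  0.90852048 -3.63690619] [-0.15901223  0.2525115   0.07114158] [ 493.73986168 -257.29730396   64.36039232]
```

```bash
python3 -m creep '[{"translation":[0,0,0.3],"turn":[0,0,0],"gripper":0},{"translation":[0,0,0.3],"turn":[0,0,0],"gripper":0},{"translation":[0,0,0.3],"turn":[0,0,0],"gripper":0},{"translation":[0,0,0.1],"turn":[0,0,0],"gripper":0},{"translation":[0,0,0],"turn":[0,0,0],"gripper":0}]'
python3 -c "
from h import *
s=arm.get_state();print(s['ft_force'],s['ft_torque'],s['eef_pos'])"
```

```text
clock: 11.42
eef_pos: [493.7, -257.4, 54.4]
orientation: [0.931, 0.364, -0.0, -0.0]
ft_force: [0.1, -0.2, -4.2]
gripper_width: 0.269
[ 0.13044668 -0.2094295  -4.1844072 ] [-0.18673226  0.14699562 -0.00314607] [ 493.70255498 -257.35682075   54.37405946]
```

```bash
python3 -m creep '[{"translation":[0,0,0.2],"turn":[0,0,0],"gripper":0},{"translation":[0,0,0.2],"turn":[0,0,0],"gripper":0},{"translation":[0,0,0.1],"turn":[0,0,0],"gripper":0},{"translation":[0,0,0],"turn":[0,0,0],"gripper":0},{"translation":[0,0,0],"turn":[0,0,0],"gripper":0}]'
python3 -c "
from h import *
s=arm.get_state();print(s['ft_force'],s['ft_torque'],s['eef_pos'])"
```

```text
clock: 12.05
eef_pos: [493.8, -257.4, 49.5]
orientation: [0.931, 0.364, 0.0, 0.0]
ft_force: [-0.3, -0.9, -3.8]
gripper_width: 0.268
[-0.27637046 -0.94857737 -3.82975357] [-0.17756146  0.19147522  0.01342628] [ 493.81612682 -257.36763386   49.50084976]
```

```bash
python3 -m creep '[{"translation":[0,0,0.1],"turn":[0,0,0],"gripper":0},{"translation":[0,0,0],"turn":[0,0,0],"gripper":0},{"translation":[0,0,0.07],"turn":[0,0,0],"gripper":0},{"translation":[0,0,0],"turn":[0,0,0],"gripper":0},{"translation":[0,0,0],"turn":[0,0,0],"gripper":0}]'
python3 inhand.py c
python3 -c "
from h import *
s=arm.get_state();print(s['ft_force'],s['ft_torque'],s['eef_pos'])
im=cv2.imread('pics/scene_c.png');cv2.imwrite('pics/s5.png',cv2.resize(im[170:320,200:400],(800,600)))"
```

```text
clock: 12.68
eef_pos: [493.9, -257.5, 48.2]
orientation: [0.931, 0.364, 0.0, 0.0]
ft_force: [-3.4, 1.5, 5.5]
gripper_width: 0.27
tcp [ 493.91 -257.53   48.25] yaw -47.28548612819017 w 0.269549918047473
scene head lm [225.7, 237.0] 0.63
scene conf 0.64 side 1.0 1388
  hub n 290 ctr (111.53925323486328, -4.789900779724121) 21.949176788330078 z -38.32082307961795 mean [113.23  -3.39 -38.36]
  headtop 704 [118.53 -10.01 -26.61] ((115.57170104980469, -2.253467559814453), (42.862335205078125, 93.51150512695312), 0.16366291046142578)
  plane slopes [ -0.01  -0.01 -25.33]
  neck slope z/x [ -0.01 -21.57]  y/x [ 0.02 -6.02]
top head lm [243.2, 223.5] 0.59
top conf 0.61 side 1.0 557
  hub n 97 ctr (120.87347412109375, 1.1114988327026367) 14.06507396697998 z -39.57211835315889 mean [123.29   1.61 -39.58]
  headtop 407 [127.03   5.09 -26.9 ] ((128.65159606933594, 1.2296714782714844), (25.305938720703125, 89.34996795654297), 7.177423000335693)
  plane slopes [  0.05   0.   -33.16]
  neck slope z/x [ -0.54 -58.93]  y/x [-0.02 -0.79]
[-3.49449371  0.23785214  5.67168541] [0.30810784 0.32377575 0.08970455] [ 493.90416372 -257.54689757   48.23505947]
```

View pics/s5.png

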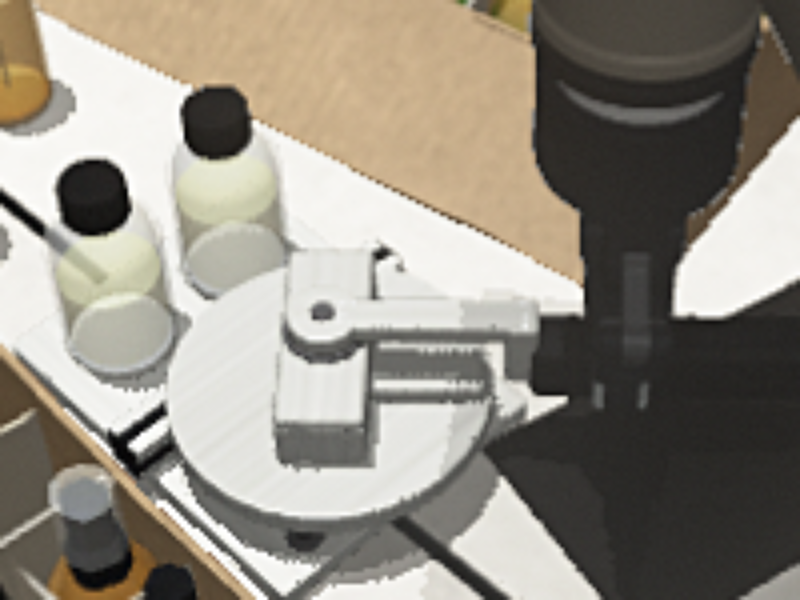

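```bash
python3 -m creep '[{"translation":[0.01,-0.476,-0.04],"turn":[0,0,0.04],"gripper":0},{"translation":[0.015,-0.714,0],"turn":[0,0,0.06],"gripper":0},{"translation":[0.015,-0.714,0],"turn":[0,0,0.06],"gripper":0},{"translation":[0.015,-0.714,0],"turn":[0,0,0.06],"gripper":0},{"translation":[0.01,-0.476,0],"turn":[0,0,0.04],"gripper":0}]'
cat > st.py <<'E'
from h import *
np.set_printoptions(precision=2,suppress=True)
s=arm.get_state();p,r=cur();M=r.as_matrix()
f=np.array(s['ft_force']);t=np.array(s['ft_torque'])
b=np.array([580,-175.8,48.])
print("F",f,"T",t,"tcp",p,"hx",np.degrees(np.arctan2(M[1,0],M[0,0])),"pivot est",p+r.apply([119,-1,0]),"tz about bolt",t[2]+np.cross((p-b)/1000,f)[2], "w",s["gripper_width"])
E
python3 st.py
```

```text
clock: 13.6
eef_pos: [475.9, -233.4, 48.5]
orientation: [0.971, 0.239, 0.0, 0.001]
ft_force: [-0.2, -5.3, 0.1]
gripper_width: 0.267
F [-0.17 -5.32  0.13] T [-1.01  0.04  0.13] tcp [ 475.9  -233.36   48.48] hx 27.657994685755327 pivot est [ 580.84 -177.24   48.45] tz about bolt 0.6736413148921065 w 0.26689824301427656
```

```bash
python3 -m creep '[{"translation":[0.01,-0.476,0],"turn":[0,0,0.04],"gripper":0},{"translation":[0.01,-0.595,0],"turn":[0,0,0.05],"gripper":0},{"translation":[0.01,-0.476,0],"turn":[0,0,0.04],"gripper":0},{"translation":[0.005,-0.24,0],"turn":[0,0,0.02],"gripper":0},{"translation":[0,0,0],"turn":[0,0,0],"gripper":0}]'
python3 st.py
cat > look.py <<'E'
from h import *
import sys
np.set_printoptions(precision=2,suppress=True)
im,d=arm.snapshot("scene");cv2.imwrite(f'pics/s{sys.argv[1]}.png',cv2.resize(im[170:320,200:400],(800,600)))
uu,vv=np.meshgrid(np.arange(640),np.arange(480));uv=np.c_[uu.ravel(),vv.ravel()]
P=depth_pts("scene",uv,d.ravel());n=np.linalg.norm(P[:,:2]-[580,-175.8],axis=1)
# head top plane z ~75
h=P[(n<55)&(abs(P[:,2]-74.8)<2.5)]
n2=np.linalg.norm(h[:,:2]-h[:,:2].mean(0),axis=1)
rr=cv2.minAreaRect(h[:,:2].astype(np.float32));e=np.linalg.eigh(np.cov(h[:,:2].T))[1][:,1]
print("head",len(h),rr,"long dir pca",np.degrees(np.arctan2(e[1],e[0]))%180)
E
python3 look.py 6
```

```text
clock: 14.22
eef_pos: [468.3, -217.1, 48.4]
orientation: [0.986, 0.166, -0.0, 0.001]
ft_force: [-1.8, -4.9, 2.2]
gripper_width: 0.264
F [-1.81 -4.89  2.22] T [-1.04  0.39 -0.02] tcp [ 468.33 -217.14   48.45] hx 19.10885632987167 pivot est [ 580.44 -177.24   48.4 ] tz about bolt 0.44868279955952584 w 0.2642533939545658
head 643 ((572.8729858398438, -178.64047241210938), (47.55710983276367, 89.66700744628906), 19.235898971557617) long dir pca 108.48871078201918
```

View pics/s6.png

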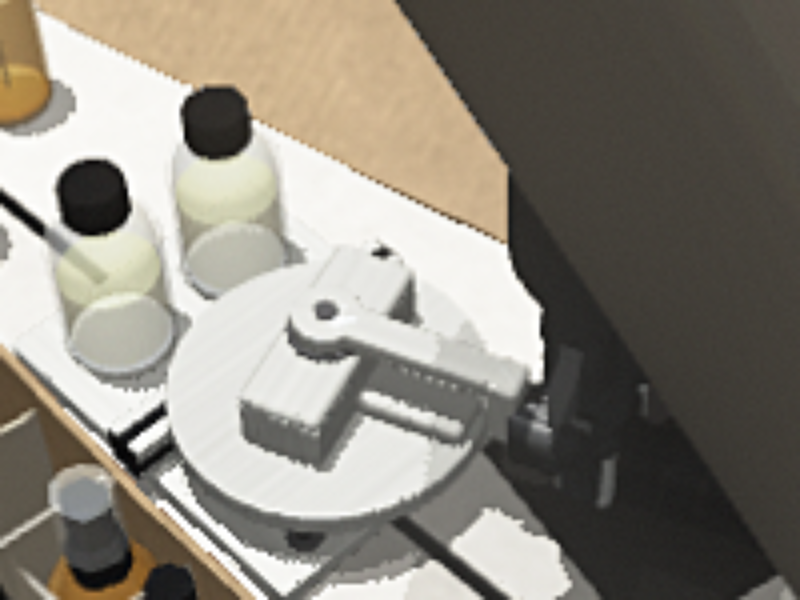

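```bash
python3 -m creep '[{"translation":[0.01,-0.357,0],"turn":[0,0,0.03],"gripper":0},{"translation":[0.01,-0.476,0],"turn":[0,0,0.04],"gripper":0},{"translation":[0.01,-0.357,0],"turn":[0,0,0.03],"gripper":0},{"translation":[0,0,0],"turn":[0,0,0],"gripper":0},{"translation":[0,0,0],"turn":[0,0,0],"gripper":0}]'
python3 st.py;python3 look.py 7
```

```text
clock: 14.9
eef_pos: [464.9, -206.0, 48.4]
orientation: [0.993, 0.117, -0.0, 0.001]
ft_force: [-2.7, -5.8, 1.5]
gripper_width: 0.272
F [-2.67 -5.76  1.53] T [-1.17  0.41  0.21] tcp [ 464.85 -206.02   48.43] hx 13.398580029719577 pivot est [ 580.38 -177.47   48.36] tz about bolt 0.7883812312631269 w 0.27233646748925416
head 647 ((565.9874267578125, -180.23472595214844), (62.92916488647461, 91.02076721191406), 17.668148040771484) long dir pca 106.67852588041677
```

View pics/s7.png

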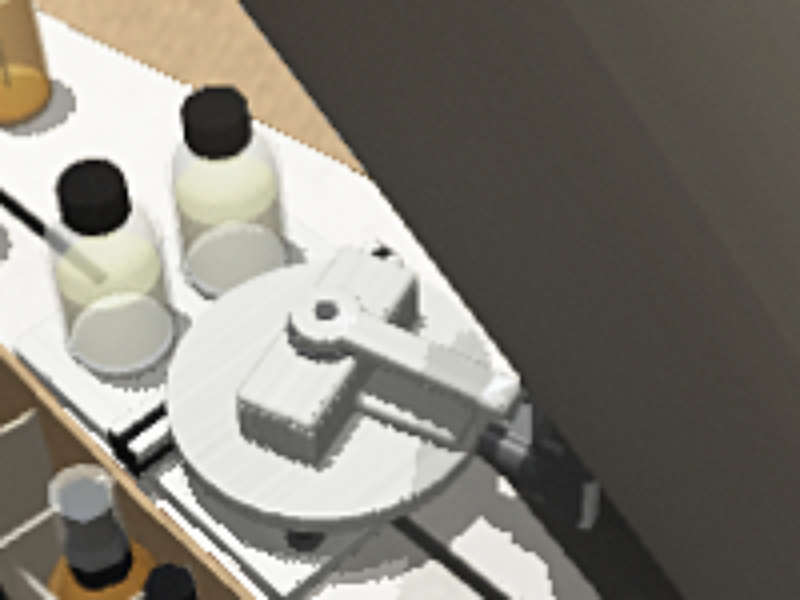

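```bash
python3 -m creep '[{"translation":[0.01,-0.476,0],"turn":[0,0,0.04],"gripper":0},{"translation":[0.01,-0.595,0],"turn":[0,0,0.05],"gripper":0},{"translation":[0.01,-0.595,0],"turn":[0,0,0.05],"gripper":0},{"translation":[0.005,-0.357,0],"turn":[0,0,0.03],"gripper":0},{"translation":[0,0,0],"turn":[0,0,0],"gripper":0}]'
python3 st.py;python3 look.py 8
```

```text
clock: 15.58
eef_pos: [461.7, -186.0, 48.4]
orientation: [0.999, 0.032, -0.0, 0.001]
ft_force: [-2.7, -6.0, 1.2]
gripper_width: 0.27
F [-2.75 -5.98  1.24] T [-1.09  0.42  0.2 ] tcp [ 461.67 -185.96   48.41] hx 3.6352607867309064 pivot est [ 580.37 -177.42   48.39] tz about bolt 0.8840533428484001 w 0.2696972458905949
head 0 ((0.0, 0.0), (0.0, 0.0), 0.0) long dir pca nanlook.py:9: RuntimeWarning: Mean of empty slice.
  n2=np.linalg.norm(h[:,:2]-h[:,:2].mean(0),axis=1)
  ret = um.true_divide(
  avg = a.mean(axis, **keepdims_kw)
look.py:10: RuntimeWarning: Degrees of freedom <= 0 for slice
  rr=cv2.minAreaRect(h[:,:2].astype(np.float32));e=np.linalg.eigh(np.cov(h[:,:2].T))[1][:,1]
  c *= np.true_divide(1, fact)
  c *= np.true_divide(1, fact)
```

View pics/s8.png

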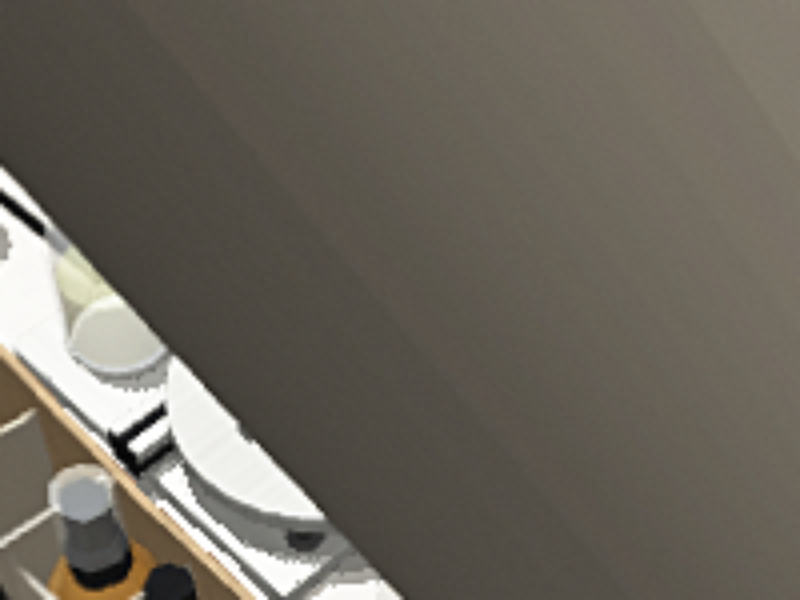

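```bash
python3 -m creep '[{"translation":[0.005,-0.357,0],"turn":[0,0,0.03],"gripper":0},{"translation":[0.005,-0.476,0],"turn":[0,0,0.04],"gripper":0},{"translation":[0,-0.238,0],"turn":[0,0,0.02],"gripper":0},{"translation":[0,0,0],"turn":[0,0,0],"gripper":0},{"translation":[0,0,0],"turn":[0,0,0],"gripper":0}]'
python3 st.py; python3 - <<'E'
from h import *
im,d=arm.snapshot("top");cv2.imwrite("pics/t9.png",cv2.resize(im[140:320,150:390],(800,600)))
E
```

```text
clock: 16.25
eef_pos: [461.4, -175.3, 48.4]
orientation: [1.0, -0.013, -0.0, 0.001]
ft_force: [-2.6, -6.0, 3.1]
gripper_width: 0.268
F [-2.62 -5.98  3.12] T [-1.15  0.45  0.21] tcp [ 461.36 -175.31   48.38] hx -1.501944930384821 pivot est [ 580.34 -177.43   48.38] tz about bolt 0.9202946508938589 w 0.2676654032399157
```

View pics/t9.png

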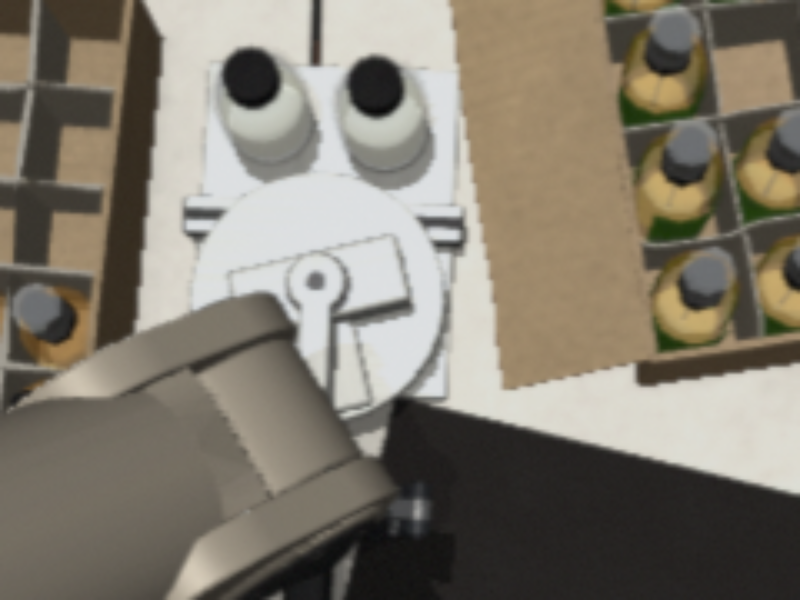

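```bash
cat > ang.py <<'E'
from h import *
np.set_printoptions(precision=2,suppress=True)
im,d=arm.snapshot("top")
uu,vv=np.meshgrid(np.arange(640),np.arange(480));uv=np.c_[uu.ravel(),vv.ravel()]
P=depth_pts("top",uv,d.ravel());n=np.linalg.norm(P[:,:2]-[580,-176.5],axis=1)
h=P[(n<55)&(abs(P[:,2]-75)<3)&(P[:,0]>540)]
print("head",len(h),cv2.minAreaRect(h[:,:2].astype(np.float32)))
# far edge: max x per y bin
b=[];
for y in np.arange(-212,-140,2.):
    q=h[abs(h[:,1]-y)<1.5]
    if len(q): b.append((y,q[:,0].max()))
b=np.array(b);
for _ in range(4):
    c=np.polyfit(b[:,1]*0+b[:,0],b[:,1],1);res=b[:,1]-np.polyval(c,b[:,0]);b=b[abs(res)<max(1.0,2*res.std())]
print("far edge head x-angle",np.degrees(-np.arctan(c[0])),"n",len(b),res.std())
k=P[(n<110)&(n>26)&(abs(P[:,2]-85)<5)&(P[:,0]<570)]
print("neck",len(k),np.percentile(k[:,2],[5,50,95]) if len(k) else 0)
if len(k): 
    b=[]
    for x in np.arange(k[:,0].min(),k[:,0].max(),2):
        q=k[abs(k[:,0]-x)<1]
        if len(q)>3:b.append((x,(q[:,1].max()+q[:,1].min())/2,np.ptp(q[:,1])))
    b=np.array(b);b=b[b[:,2]>10];print("neck angle",np.degrees(np.arctan(np.polyfit(b[:,0],b[:,1],1)[0])),len(b))
E
python3 ang.py
```

```text
head 528 ((581.1260986328125, -178.69053649902344), (35.860328674316406, 89.58658599853516), 13.940698623657227)
far edge head x-angle 13.799037003063797 n 29 0.5396640275312182
neck 121 [81.95 86.19 89.49]
neck angle 0.19521184228488306 8
```

```bash
python3 -m creep '[{"translation":[0.01,0.476,0],"turn":[0,0,-0.04],"gripper":0},{"translation":[0.02,0.714,0],"turn":[0,0,-0.06],"gripper":0},{"translation":[0.02,0.714,0],"turn":[0,0,-0.06],"gripper":0},{"translation":[0.015,0.595,0],"turn":[0,0,-0.05],"gripper":0},{"translation":[0.01,0.357,0],"turn":[0,0,-0.03],"gripper":0}]'
python3 st.py; python3 look.py 10;python3 ang.py
```

```text
clock: 16.98
eef_pos: [464.2, -203.9, 48.4]
orientation: [0.994, 0.107, -0.0, 0.001]
ft_force: [-2.4, -4.9, 3.1]
gripper_width: 0.269
F [-2.44 -4.92  3.06] T [-1.15  0.43  0.2 ] tcp [ 464.18 -203.9    48.4 ] hx 12.314397019583962 pivot est [ 580.22 -177.55   48.34] tz about bolt 0.7004903140383303 w 0.2693843592081592
head 630 ((567.9259643554688, -179.15066528320312), (57.539005279541016, 90.1099624633789), 14.630743980407715) long dir pca 103.21117032254057
head 525 ((582.0072631835938, -178.17169189453125), (35.400840759277344, 89.6180419921875), 12.048833847045898)
far edge head x-angle 13.352030897975071 n 31 0.5414078079790464
neck 8 [80.89 86.87 89.82]Traceback (most recent call last):
  File "ang.py", line 24, in <module>
    b=np.array(b);b=b[b[:,2]>10];print("neck angle",np.degrees(np.arctan(np.polyfit(b[:,0],b[:,1],1)[0])),len(b))
                      ~^^^^^
IndexError: too many indices for array: array is 1-dimensional, but 2 were indexed
```

View pics/s10.png

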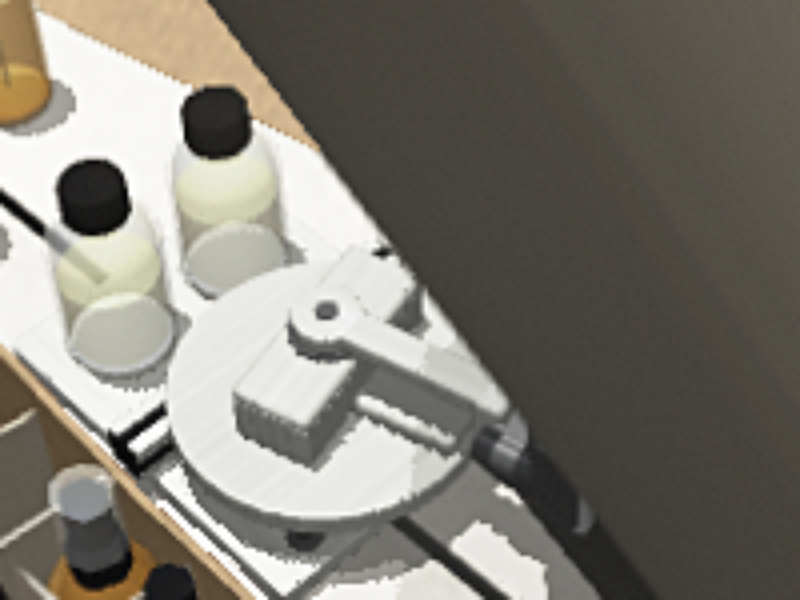

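```bash
python3 -m creep '[{"translation":[0.005,0.238,0],"turn":[0,0,-0.02],"gripper":0},{"translation":[0.005,0.238,0],"turn":[0,0,-0.02],"gripper":0},{"translation":[0,0.119,0],"turn":[0,0,-0.01],"gripper":0},{"translation":[0,0,0],"turn":[0,0,0],"gripper":0},{"translation":[0,0,0],"turn":[0,0,0],"gripper":0}]'
python3 st.py; python3 ang.py 2>/dev/null
```

```text
clock: 17.7
eef_pos: [465.6, -208.1, 48.3]
orientation: [0.991, 0.132, -0.0, -0.0]
ft_force: [-4.6, -2.4, 5.5]
gripper_width: 0.269
F [-4.55 -2.42  5.45] T [-0.49  0.5  -0.08] tcp [ 465.6  -208.15   48.32] hx 15.136044728581355 pivot est [ 580.21 -176.11   48.27] tz about bolt 0.04587575484626194 w 0.268724962614019
head 493 ((581.4202270507812, -177.55491638183594), (35.70392608642578, 89.93236541748047), 14.634881019592285)
far edge head x-angle 15.034487335008238 n 30 0.5160712829515841
neck 12 [80.58 85.76 89.69]
neck angle -5.439673359343718 1
```

```bash
python3 -m creep '[{"translation":[-0.1,0,-0.03],"turn":[0,0,0],"gripper":0},{"translation":[-0.05,0.119,-0.02],"turn":[0,0,-0.01],"gripper":0},{"translation":[-0.05,0.119,0],"turn":[0,0,-0.01],"gripper":0},{"translation":[0,0.119,0],"turn":[0,0,-0.01],"gripper":0},{"translation":[0,0,0],"turn":[0,0,0],"gripper":0}]'
python3 st.py; python3 ang.py 2>/dev/null
```

```text
clock: 18.38
eef_pos: [465.2, -211.4, 48.5]
orientation: [0.989, 0.148, -0.0, -0.0]
ft_force: [0.2, 1.8, -0.4]
gripper_width: 0.27
F [ 0.16  1.76 -0.43] T [ 0.21 -0.11  0.12] tcp [ 465.21 -211.42   48.53] hx 16.99258919022616 pivot est [ 578.73 -175.68   48.51] tz about bolt -0.075902658260507 w 0.2696792947145216
head 467 ((579.8873291015625, -177.0789794921875), (35.827117919921875, 89.1806411743164), 17.370502471923828)
far edge head x-angle 17.547996789862832 n 33 0.7236924402761178
neck 9 [81.39 85.52 88.12]
```

```bash
python3 -m creep '[{"translation":[0,0,-0.05],"turn":[0,0,0],"gripper":0},{"translation":[0,0,-0.1],"turn":[0,0,0],"gripper":0},{"translation":[0,0,-0.05],"turn":[0,0,0],"gripper":0},{"translation":[0,0,0],"turn":[0,0,0],"gripper":0},{"translation":[0,0,0],"turn":[0,0,0],"gripper":0}]'
python3 st.py; python3 ang.py 2>/dev/null|head -2;python3 st.py
```

```text
clock: 19.05
eef_pos: [465.1, -211.9, 50.6]
orientation: [0.989, 0.147, -0.0, -0.0]
ft_force: [0.5, 0.3, -3.2]
gripper_width: 0.266
F [ 0.45  0.32 -3.16] T [-0.07  0.21 -0.05] tcp [ 465.06 -211.88   50.63] hx 16.93992515621154 pivot est [ 578.6  -176.25   50.59] tz about bolt -0.07502422803101735 w 0.26621837282332894
head 428 ((580.2693481445312, -177.174072265625), (35.13499069213867, 89.93788146972656), 16.518903732299805)
far edge head x-angle 17.20041533551239 n 31 0.6421762868060805
F [ 0.55  1.36 -3.54] T [-0.05  0.2   0.06] tcp [ 465.06 -211.89   50.62] hx 16.937090678153332 pivot est [ 578.61 -176.27   50.59] tz about bolt -0.08045812090455903 w 0.2680758804342689
```

Free in the play: only the wrench's weight shows. Lifting straight up.

```bash
python3 -m creep '[{"translation":[0,0,-0.3],"turn":[0,0,0],"gripper":0},{"translation":[0,0,-0.4],"turn":[0,0,0],"gripper":0},{"translation":[0,0,-0.4],"turn":[0,0,0],"gripper":0},{"translation":[0,0,-0.4],"turn":[0,0,0],"gripper":0},{"translation":[0,0,-0.4],"turn":[0,0,0],"gripper":0}]'
python3 st.py
python3 -m creep '[{"translation":[0,0,-0.6],"turn":[0,0,0],"gripper":0},{"translation":[0,0,-1],"turn":[0,0,0],"gripper":0},{"translation":[0,0,-1.3],"turn":[0,0,0],"gripper":0},{"translation":[0,0,-1.3],"turn":[0,0,0],"gripper":0},{"translation":[0,0,-0.8],"turn":[0,0,0],"gripper":0}]'
python3 st.py;python3 look.py 11
python3 - <<'E'
from h import *
p,r=cur()
rows(p,r,lin(p,r,[447.3,-344.7,120],down(np.radians(-7.8)),10),0)
E
```

```text
clock: 19.73
eef_pos: [465.2, -211.9, 70.0]
orientation: [0.989, 0.147, 0.0, -0.0]
ft_force: [0.3, -0.4, -2.9]
gripper_width: 0.268
F [ 0.26 -0.39 -2.95] T [-0.07  0.24  0.02] tcp [ 465.22 -211.88   70.03] hx 16.94163840389769 pivot est [ 578.77 -176.25   70.04] tz about bolt 0.07453104823966444 w 0.26836522892436154
clock: 20.35
eef_pos: [465.6, -212.0, 120.8]
orientation: [0.989, 0.147, 0.001, 0.0]
ft_force: [0.6, 0.7, -3.0]
gripper_width: 0.272
F [ 0.57  0.66 -2.98] T [-0.06  0.29 -0.  ] tcp [ 465.61 -211.96  120.81] hx 16.952037183675742 pivot est [ 579.15 -176.31  120.93] tz about bolt -0.05863812678936507 w 0.2724317092286258
head 0 ((0.0, 0.0), (0.0, 0.0), 0.0) long dir pca nan
[{"translation": [-0.56, 1.21, 0.01], "turn": [0.0, -0.0, -0.114], "gripper": 0}, {"translation": [-0.7, 1.14, 0.02], "turn": [0.0, -0.0, -0.114], "gripper": 0}, {"translation": [-0.83, 1.06, 0.01], "turn": [0.001, -0.0, -0.114], "gripper": 0}, {"translation": [-0.94, 0.95, 0.01], "turn": [-0.0, -0.0, -0.114], "gripper": 0}, {"translation": [-1.04, 0.84, 0.01], "turn": [-0.0, -0.001, -0.113], "gripper": 0}]
[{"translation": [-1.13, 0.72, 0.02], "turn": [0.0, 0.0, -0.114], "gripper": 0}, {"translation": [-1.2, 0.59, 0.01], "turn": [0.0, 0.0, -0.114], "gripper": 0}, {"translation": [-1.26, 0.44, 0.01], "turn": [0.0, 0.0, -0.114], "gripper": 0}, {"translation": [-1.31, 0.3, 0.02], "turn": [0.001, 0.0, -0.114], "gripper": 0}, {"translation": [-1.33, 0.15, 0.01], "turn": [-0.0, -0.0, -0.114], "gripper": 0}]
end [ 447.3 -344.7  120. ] max 1.3463283403390125look.py:9: RuntimeWarning: Mean of empty slice.
  n2=np.linalg.norm(h[:,:2]-h[:,:2].mean(0),axis=1)
  ret = um.true_divide(
  avg = a.mean(axis, **keepdims_kw)
look.py:10: RuntimeWarning: Degrees of freedom <= 0 for slice
  rr=cv2.minAreaRect(h[:,:2].astype(np.float32));e=np.linalg.eigh(np.cov(h[:,:2].T))[1][:,1]
  c *= np.true_divide(1, fact)
  c *= np.true_divide(1, fact)
```

View pics/s11.png

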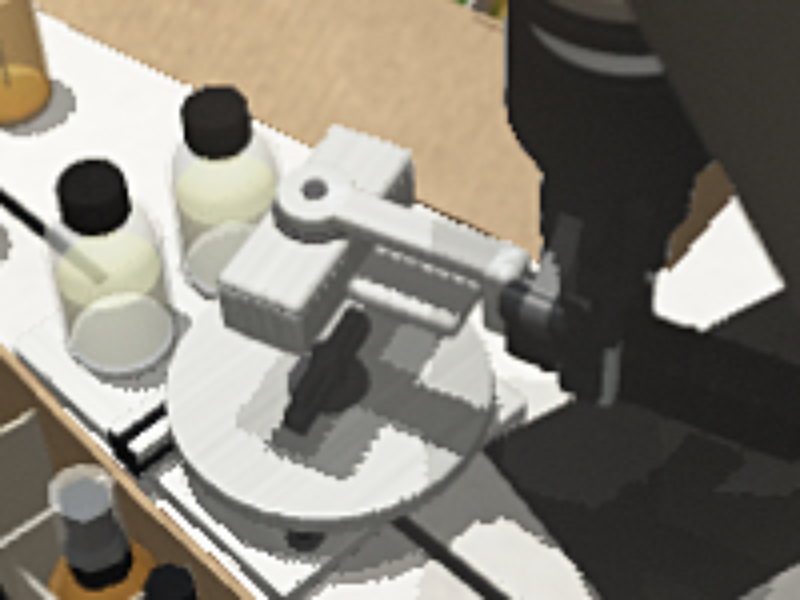

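```bash
python3 -m creep '[{"translation":[-0.4,0.8,0],"turn":[0,0,-0.07],"gripper":0},{"translation":[-0.7,1.3,0],"turn":[0,0,-0.114],"gripper":0},{"translation":[-0.8,1.15,0],"turn":[0,0,-0.12],"gripper":0},{"translation":[-0.95,1.05,0],"turn":[0,0,-0.12],"gripper":0},{"translation":[-1.04,0.9,0],"turn":[0,0,-0.12],"gripper":0}]'
python3 -m creep '[{"translation":[-1.13,0.75,0],"turn":[0,0,-0.12],"gripper":0},{"translation":[-1.2,0.6,0],"turn":[0,0,-0.12],"gripper":0},{"translation":[-1.3,0.44,0],"turn":[0,0,-0.12],"gripper":0},{"translation":[-1.3,0.3,0],"turn":[0,0,-0.11],"gripper":0},{"translation":[-1,0.1,0],"turn":[0,0,-0.07],"gripper":0}]'
python3 - <<'E'
from h import *
p,r=cur()
rows(p,r,lin(p,r,[447.3,-344.7,30],down(np.radians(-7.8)),5),0)
E
python3 inhand.py d; python3 - <<'E'
from h import *
import cv2
im=cv2.imread("pics/scene_d.png");cv2.imwrite('pics/s12.png',cv2.resize(im[150:350,200:480],(784,560)))
p,r=cur()
# wing after: 
for c in ["scene","top"]:
    _,d=arm.snapshot(c)
    uu,vv=np.meshgrid(np.arange(640),np.arange(480));uv=np.c_[uu.ravel(),vv.ravel()]
    P=depth_pts(c,uv,d.ravel());n=np.linalg.norm(P[:,:2]-[580,-176],axis=1)
    t=P[(n<32)&(P[:,2]>60)&(P[:,2]<72)]
    if len(t)>20:
        e=np.linalg.eigh(np.cov(t[:,:2].T))[1][:,1];print(c,"wing",len(t),t.mean(0),np.degrees(np.arctan2(e[1],e[0]))%180)
E
```

```text
clock: 21.02
eef_pos: [456.1, -277.4, 119.7]
orientation: [0.912, 0.409, -0.0, 0.0]
ft_force: [0.4, -0.4, -4.1]
gripper_width: 0.27
clock: 21.65
eef_pos: [446.3, -341.1, 119.7]
orientation: [0.771, 0.637, -0.0, 0.0]
ft_force: [0.1, 0.2, -3.3]
gripper_width: 0.267
[{"translation": [-0.07, 0.03, 1.79], "turn": [0.0, 0.0, -0.011], "gripper": 0}, {"translation": [-0.06, 0.03, 1.8], "turn": [0.0, 0.0, -0.01], "gripper": 0}, {"translation": [-0.07, 0.03, 1.79], "turn": [0.0, 0.0, -0.011], "gripper": 0}, {"translation": [-0.07, 0.03, 1.8], "turn": [0.0, 0.0, -0.01], "gripper": 0}, {"translation": [-0.07, 0.03, 1.79], "turn": [0.0, 0.0, -0.011], "gripper": 0}]
end [ 447.3 -344.7   30. ] max 1.8016103907338012
tcp [ 446.33 -341.07  119.7 ] yaw -10.828808557608513 w 0.26656557742404513
scene head lm [354.1, 248.8] 0.77
scene conf 0.88 side 1.0 1962
  hub n 360 ctr (112.38890838623047, -1.7316830158233643) 22.386327743530273 z -37.55592564793869 mean [114.99  -2.85 -37.57]
  headtop 956 [123.15  -7.44 -25.67] ((114.9253158569336, -2.06500244140625), (91.07270050048828, 47.983238220214844), 88.98513793945312)
  plane slopes [  0.03  -0.   -29.4 ]
  neck slope z/x [ -0.02 -23.3 ]  y/x [ 0.02 -6.23]
top head lm [267.1, 285.3] 0.89
top conf 0.55 side 1.0 1019
  hub n 267 ctr (111.84566497802734, 2.9431874752044678) 21.498186111450195 z -37.934083556185456 mean [114.93   1.26 -38.09]
  headtop 642 [120.96  11.81 -25.83] ((118.8746109008789, 2.5031471252441406), (35.13717269897461, 84.66567993164062), 0.8516894578933716)
  plane slopes [  0.     0.01 -26.06]
  neck slope z/x [-0.57 21.14]  y/x [-0.58 59.13]
scene wing 152 [ 576.53716833 -172.19263615   64.85917589] 109.33809022031424
top wing 147 [ 580.06035627 -175.55060855   65.07951382] 109.23306397069713
```

View pics/s12.png

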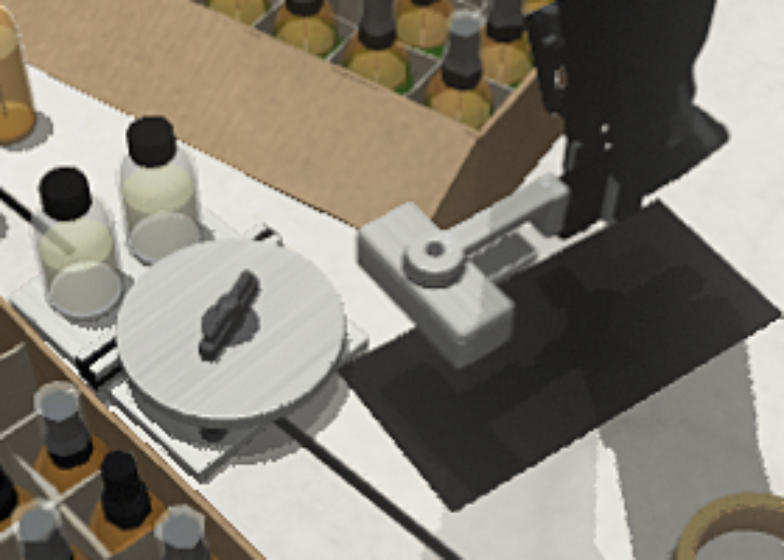

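```bash
python3 - <<'E'
from h import *
p,r=cur()
rows(p,r,lin(p,r,[439,-352.5,30],down(np.radians(-12)),5),0)
E
```

```text
[{"translation": [-0.28, -0.1, 1.79], "turn": [-0.0, -0.0, 0.004], "gripper": 0}, {"translation": [-0.29, -0.11, 1.79], "turn": [-0.0, -0.0, 0.003], "gripper": 0}, {"translation": [-0.28, -0.1, 1.79], "turn": [-0.0, -0.0, 0.004], "gripper": 0}, {"translation": [-0.29, -0.1, 1.8], "turn": [-0.0, -0.0, 0.004], "gripper": 0}, {"translation": [-0.28, -0.1, 1.79], "turn": [-0.0, -0.0, 0.004], "gripper": 0}]
end [ 439.  -352.5   30. ] max 1.8259518065929343
```

```bash
python3 -m creep '[{"translation":[-0.28,-0.1,1.3],"turn":[0,0,0.004],"gripper":0},{"translation":[-0.29,-0.11,2.2],"turn":[0,0,0.003],"gripper":0},{"translation":[-0.28,-0.1,2.4],"turn":[0,0,0.004],"gripper":0},{"translation":[-0.29,-0.1,2.0],"turn":[0,0,0.004],"gripper":0},{"translation":[-0.28,-0.1,1.1],"turn":[0,0,0.004],"gripper":0}]'
python3 -m creep '[{"translation":[0,0,0.6],"turn":[0,0,0],"gripper":0},{"translation":[0,0,0.5],"turn":[0,0,0],"gripper":0},{"translation":[0,0,0.4],"turn":[0,0,0],"gripper":0},{"translation":[0,0,0.2],"turn":[0,0,0],"gripper":0},{"translation":[0,0,0],"turn":[0,0,0],"gripper":0}]'
python3 st.py
```

```text
clock: 22.68
eef_pos: [438.1, -352.9, 28.1]
orientation: [0.777, 0.629, -0.0, -0.001]
ft_force: [0.2, 0.2, -2.7]
gripper_width: 0.271
clock: 23.3
eef_pos: [438.9, -353.1, 12.8]
orientation: [0.777, 0.629, 0.0, 0.0]
ft_force: [0.4, -0.1, -3.0]
gripper_width: 0.268
F [ 0.42 -0.12 -2.96] T [-0.25  0.01 -0.01] tcp [ 438.86 -353.11   12.76] hx 77.97185128704804 pivot est [ 462.68 -236.51   12.77] tz about bolt 0.08495924628971932 w 0.2680077385237222
```

```bash
python3 -m creep '[{"translation":[0,0,0.15],"turn":[0,0,0],"gripper":0},{"translation":[0,0,0.1],"turn":[0,0,0],"gripper":0},{"translation":[0,0,0.05],"turn":[0,0,0],"gripper":0},{"translation":[0,0,0],"turn":[0,0,0],"gripper":0},{"translation":[0,0,0],"turn":[0,0,0],"gripper":0}]'
python3 st.py
```

```text
clock: 23.92
eef_pos: [438.8, -353.2, 9.8]
orientation: [0.777, 0.629, 0.0, 0.0]
ft_force: [0.1, -0.3, -2.2]
gripper_width: 0.271
F [ 0.07 -0.29 -2.15] T [-0.14  0.06  0.01] tcp [ 438.81 -353.18    9.77] hx 77.96524814185653 pivot est [ 462.65 -236.59    9.77] tz about bolt 0.061829209655703016 w 0.27130508594232566
```

```bash
python3 -m creep '[{"translation":[0,0,0.04],"turn":[0,0,0],"gripper":0},{"translation":[0,0,0],"turn":[0,0,0],"gripper":2.4},{"translation":[0,0,0],"turn":[0,0,0],"gripper":3.2},{"translation":[0,0,0],"turn":[0,0,0],"gripper":5},{"translation":[0,0,0],"turn":[0,0,0],"gripper":8}]'
python3 -m creep '[{"translation":[0,0,0],"turn":[0,0,0],"gripper":8.5},{"translation":[0,0,0],"turn":[0,0,0],"gripper":8.5},{"translation":[0,0,-0.5],"turn":[0,0,0],"gripper":8.5},{"translation":[0,0,-1],"turn":[0,0,0],"gripper":8.5},{"translation":[0,0,-2],"turn":[0,0,0],"gripper":8.5}]'
python3 -m creep '[{"translation":[0,0,-3],"turn":[0,0,0],"gripper":8.5},{"translation":[0,0,-4],"turn":[0,0,0],"gripper":8.5},{"translation":[0,0,-4],"turn":[0,0,0],"gripper":8.5},{"translation":[0,0,-3],"turn":[0,0,0],"gripper":8.5},{"translation":[-1,0,-2],"turn":[0,0,0],"gripper":8.5}]'
python3 - <<'E'
from h import *
im,d=arm.snapshot("scene");cv2.imwrite("pics/s13.png",im)
E
```

```text
clock: 24.55
eef_pos: [438.9, -353.2, 9.4]
orientation: [0.777, 0.629, 0.0, 0.0]
ft_force: [-0.5, 0.2, 0.8]
gripper_width: 0.772
clock: 25.18
eef_pos: [438.4, -352.9, 45.0]
orientation: [0.777, 0.629, -0.0, -0.0]
ft_force: [0.6, -0.9, -0.1]
gripper_width: 0.998
clock: 25.8
eef_pos: [437.2, -362.8, 207.3]
orientation: [0.777, 0.629, 0.001, 0.001]
ft_force: [-0.8, -0.0, 0.4]
gripper_width: 0.998
```

View pics/s13.png

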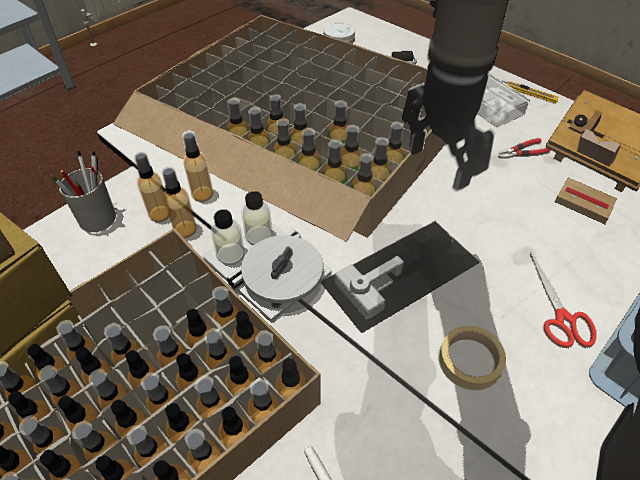

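```bash
python3 - <<'E'
from h import *
np.set_printoptions(precision=1,suppress=True)
uu,vv=np.meshgrid(np.arange(640),np.arange(480));uv=np.c_[uu.ravel(),vv.ravel()]
im,d=arm.snapshot("scene");P=depth_pts("scene",uv,d.ravel())
a=(P[:,0]>390)&(P[:,0]<520)&(P[:,1]<-195)&(P[:,1]>-470)
h=P[a&(P[:,2]>33)&(P[:,2]<39)];print("30mm tops",len(h))
hd=h[h[:,1]>-262];hn=h[h[:,1]<-320]
print("head top z",np.median(hd[:,2]),"handle z",np.median(hn[:,2]),np.percentile(hn[:,1],[0,100]),"handle tail z",np.median(hn[hn[:,1]<-400][:,2]))
e=np.linalg.eigh(np.cov(hn[:,:2].T))[1][:,1];print("handle dir",np.degrees(np.arctan2(e[1],e[0]))%180,hn.mean(0))
print("head rect",cv2.minAreaRect(hd[:,:2].astype(np.float32)))
m=P[a&(P[:,2]<10)&(im.reshape(-1,3).max(1)<60)];print("mat z",np.median(m[:,2]))
n=np.linalg.norm(P[:,:2]-[580,-176],axis=1);t=P[(n<32)&(P[:,2]>60)&(P[:,2]<72)]
e=np.linalg.eigh(np.cov(t[:,:2].T))[1][:,1];print("wing",np.degrees(np.arctan2(e[1],e[0]))%180)
for b in ["bottle0_mid","bottle1_mid"]: print(b,[x["uv"] for x in arm.landmark_of("scene",b)[:1]])
s=arm.get_state();print(s["clock"],np.abs(s["qvel"]).max())
print(arm.sign_off())
E
```

```text
30mm tops 1388
head top z 35.973067567821275 handle z 35.96973558344432 [-431.5 -320.2] handle tail z 36.288229178403
handle dir 78.29011642657947 [ 431.9 -375.3   35.9]
head rect ((465.84967041015625, -221.99954223632812), (66.3151626586914, 95.45124053955078), 81.2694320678711)
mat z 6.133897934848058
wing 109.31839041194986
bottle0_mid [[256.6, 215.7]]
bottle1_mid [[223.6, 236.1]]
26.0 0.02120896636117447
the job is handed in; nothing more can be done
None
```

I tightened the bolt until the wrench broke over, put the wrench back on the mat and handed the job in at 26 s. No verdict was reported.

**What I did**
- **Seating:** I gripped the wrench by its handle and lowered it fully over the wing bolt. The top of the head read 75 mm, as it should when fully down, and the plate pushed back.
- **Tightening:** I turned clockwise until the handle broke over, at about 0.24 to 0.27 rad from the top camera, short of the 0.42 stop. The torque levelled off at about 0.85 to 0.92 N m.
- **Release and lift:** I eased the handle back until the torque was near zero and the handle lined up with the head. I then lifted straight up with almost no sideways force.
- **Putting it back:** I laid the wrench pocket down on the mat and moved the arm clear.

**Last checks**
- **Bolt:** it turned from 132.7° to 109.3°, about 0.41 rad, and stayed there after the lift. I put the final turn at about 0.56 rad, assuming the jig sits square to the robot; I did not measure its angle.
- **Wrench:** the head and handle tops both read 36.0 mm, so it lies flat. I judged that it is fully within the mat from the picture and its placing pose.
- **Bottles:** both stand where they were, within about 2 pixels.

**What disagreed**
- The networks' triangulated heights were up to about 15 mm off, so I used the depth readings.
- The two cameras differed by 2 to 4 mm on where the head sat sideways, which the pocket's play allowed for.
- In the last check the fitted outline of the head was too wide because it included the neck, so I did not use it for position.

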